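# Spread a circlip and hold it in the clutch-shaft groove

### The arm

A 6-joint arm with a two-finger parallel gripper is mounted at the origin on a cart in front of the work surface, level with it; the furniture and walls round the work are solid. World frame = base frame: x ahead of the robot, y to its left, z up, the work surface at z = 0. Lengths are in m, angles in degrees, forces in N, time in s.
With the tool pointing down it reaches from about 0.25 to 0.725 m from the base axis. Payload 4 kg.
Tool frame: the origin (TCP) lies on the centre line of the jaws, within the pads' length; the fingertips stand 11 mm ahead of it and the grasp point (between the pads) lies 8 mm behind it; z points along the fingers, y is the direction in which the jaws open and shut (so a half turn about z gives the same grasp; the last joint's range is limited). The gripper opens to 85 mm and grips with 20 to 120 N. Pads are 22 mm wide; open, the fingers measure 114 mm over their backs; the gripper's body (76 mm by 85 mm) begins 54 mm behind the grasp point. The pads swing forward as they close: fully open they stand 13 mm farther back than shut.
Start: joints at [72.995, 13.785, 0.286, 76.501, 0, 90], TCP at [0.146, 0.478, 0.242] pointing down, gripper open.
Joint ranges: [-155.79, 155.79], [-60.16, 107.12], [-62.33, 73.08], [-114, 123.19], [-81.49, 82.49], [-180, 180]. Speed limits (degrees/s): [159.86, 159.86, 180, 180, 180, 180].

### API

Orientations are given as [roll, pitch, yaw] about the fixed x, y, z axes, in that order (R = Rz(yaw) Ry(pitch) Rx(roll)).
In Python, from workcell import * gives the robot as it stands. The module is installed in compiled form; this text tells all that it offers. Calls block until the motion is done:
- reach(position, orientation): joint-space move of the TCP to a pose.
- servo_line(position, rot=None, feed=0.15): straight line of the TCP; rot=None keeps the orientation; feed is the mean speed in m/s.
- move_j(angles): joint-space move.
- let_go() and close(): open the fingers fully, or close them until they stop; the grip force is fixed at half the most.
- wait(seconds).
- solve_ik(position, orientation): joint angles nearest the present ones, or None.
- grab_frame(name): name is "scene" or "top"; returns a dict with "frame" (480x640x3 uint8, red, green, blue), "depth" (480x640 float32, m along the optical axis (not along the pixel's ray), 0 where there is no reading), "fx", "fy", "cx", "cy" (pixels), "k1" (the pictures are not rectified: a ray, as slopes to the right and down, at radius r is drawn at 1 + k1 r^2 times it, then the intrinsics apply), "R" (3x3) and "t" (3): a world point X has camera coordinates R X + t. Camera axes: x right, y down, z forward; pixel columns grow to the right and rows downward; lengths in m; the calibration is good to about 2 mm. A picture is of the moment at which its call begins.
A pose or a line that the arm cannot do raises MotionError and nothing moves.
- finish_job(): hands the job in, once; it reports no verdict.
Readings, each from a call of its own:
- read_clock(): time.
- read_q(): joint angles.
- read_joint_velocities(): joint speeds.
- read_joint_torque(): joint torques, N m.
- read_ee_pos(): TCP position.
- read_ee_rot(): TCP orientation.
- read_contact_force(): force on the tool from outside, world axes, zero at the start.
- read_ft_torque(): the same for the moment, N m.
- read_grip_width(): opening from 0.0 (shut) to 1.0 (fully open).
Only numpy, scipy, OpenCV 4.12 (cv2) and the standard library are available. Lean on these libraries where they do the work, as an engineer would, in place of code of your own. Each camera call takes 0.05 s, during which the arm holds its last target.

### The job

Take the blue-handled circlip pliers out of their wooden stand, put their tips between the two ears of the open steel circlip lying on the cardboard carton, squeeze the handles fully to spread it, and with the pliers slide it over the nose of the clutch shaft, down to its groove, until it lies flat on the brass thrust washer. Finish there while holding: keep the handles squeezed and the clip spread round the groove, and do not let go, so that I can check that it sits square before it closes. Do not disturb the bearing, the piston and the valve spring standing near.

Things in the scene. Friction and masses are not known exactly. Their poses are not given: they have to be found in the camera images.
- plier_grip (a point): blue-handled circlip pliers, 145 mm long, 0.17 kg, upright, tips down, in a wooden stand: point midway between the handles, 65 mm above the pivot. z up along the tool, y from handle to handle (squeeze along it), x across the flat. Handles: flat bars 14 mm wide (x), 31 to 84 mm above the pivot, 50 mm over their outsides here at rest (3 mm more per 10 mm up), 30 mm and parallel when squeezed
- plier_pivot (a point): pivot of the pliers, 73 mm above the bench at the start, same axes (those of the +y lever, which turns by half the squeeze angle about x). A spring opens the handles: 7 N to begin squeezing, 14 N at the stop. Pads closed to about 53 mm at the grip point just bite on the splayed handles a little higher up and carry the tool with its tips nearly together
- plier_tips (a point): point between the tips' ends, 61 mm below the pivot. Squeezing moves the tips apart. Each has a V groove on its outer side that takes one ear of the clip and levels it; groove centre 5.3 mm above the ends; tips 10 mm across the flat (x); over both lips (y) 14 mm at rest, 33 mm squeezed. Squeezing also lowers them 2 to 5 mm against a still hand: start with the grooves 0 to 3 mm above the clip's height
- plier_squeeze (a joint): angle between the two levers of the pliers, rad: 0 at rest (tips together), 0.316 fully squeezed against the stop (tips apart)
- stand: wooden plier stand 58 x 85 mm (x, y), 74 mm high, fixed; origin under its centre on the bench. The pliers stand in an upright slot 12.6 x 27.5 mm in its middle, whose floor is 12 mm above the bench, so lift them 70 mm straight up. Four short hex keys stand up to 18 mm above it along its +x edge
- clip_centre (a point): steel circlip (sprung snap ring) lying flat on a carton, 3 mm thick, 42 mm outside, 20 g: centre of the ring, half-way up. x points from the centre out through the gap between its two long ears, z up. Spread by fully squeezed pliers its bore is 31 mm or more, its own spring (5 N) keeps it level in the tips' grooves, and this point lies about 23 mm from the tips
- clip_gap (a point): point in the clip's gap where the pliers' tips belong, 23 mm from the ring's centre along the clip's x, half-way up the thickness; same axes. The ears lie at either side of it (y), reach 29 mm out from the ring's centre and are 19 mm apart here when free (17 at their ends), 28 mm when spread. They jut 14 mm out over the edge of the carton, with free air below
- gasket_carton: flat cardboard carton 100 x 70 mm (x, y), 22 mm high, fixed; origin under its centre on the bench. The clip lies on it, the ears over its -x edge
- clip_left (a joint): how far the clip's arm on its +y side is sprung open, rad: 0 free, 0.13 to 0.16 when spread by fully squeezed pliers with the ears in the grooves; more than 0.175 when the ears sit above the grooves (tips were too low)
- clip_right (a joint): the same for the arm on its -y side
- groove (a point): clutch basket, 121 mm, fixed on a wooden block 124 mm square, with an upright steel shaft stub in its middle: point on the shaft's axis at the top of the brass thrust washer (39 mm diameter), 74 mm above the bench; z up the shaft. Groove (25 mm diameter) from here to 5 mm up; then the shaft is 28.4 mm thick to 14 mm up; then a nose tapers to 16 mm at 20 mm up. All else is lower. Pressed too deep, the clip rocks, ears down
- bearing: bystander: ball bearing lying flat, 62 mm diameter, 16 mm high; origin under its centre
- piston: bystander: piston standing upright, 66 mm diameter, 57 mm high; origin under its centre
- valve_spring: bystander: coil spring standing upright, 30 mm diameter, 42 mm high; origin under its centre
There are look-alikes about, which are no part of the job. What is meant by the part that bears clip_centre is not orange, and is the smaller of those in its own colour.

How it is judged (in metres and radians):
On the way, in this order (a step that is already met when the one before it is completed fails the run):
1. the clip, spread on the tips of the squeezed pliers, has been lifted clear of the carton (value of joint each of clip_left, clip_right above 0.09 rad and value of joint plier_squeeze above 0.22 rad and contact force between the fingers and circlip_pliers above 3 N and height (world z) of clip_centre above 0.045 m and contact force between circlip_pliers and clip above 0.3 N), for 0.2 s.
2. the spread clip is over the nose or the land of the shaft, above the groove (value of joint each of clip_left, clip_right above 0.09 rad and value of joint plier_squeeze above 0.22 rad and contact force between the fingers and circlip_pliers above 3 N and horizontal distance between clip_centre and groove below 0.007 m and z of clip_centre in the frame of groove between 0.006 and 0.03 m).
At the end, for the whole second after the job is handed in: the clip lies round the groove on the washer (centre within 4 mm of the axis, underside within 2.5 mm of the washer, tilt under 0.15 rad), both arms still spread over 0.09 rad by the tips; the gripper still holds the handles squeezed (over 0.22 rad) and carries the pliers (value of joint each of clip_left, clip_right above 0.09 rad and value of joint plier_squeeze above 0.22 rad and contact force between the fingers and circlip_pliers above 3 N and contact force between circlip_pliers and clip above 0.3 N and horizontal distance between clip_centre and groove below 0.004 m and z of clip_centre in the frame of groove between -0.001 and 0.004 m and angle between clip_centre's own z axis and vertical below 0.15 rad and height (world z) of plier_grip above 0.15 m and contact force between circlip_pliers and clutch below 10 N and linear speed of clip below 0.02 m/s); the arm keeps its last pose, push and grip.
It fails at once if the bearing is shifted by more than 15 mm or knocked over (distance of bearing from where it was at the start of the episode above 0.015 m or angle between bearing's own z axis and vertical above 0.4 rad).
It fails at once if the piston is shifted by more than 15 mm or knocked over (distance of piston from where it was at the start of the episode above 0.015 m or angle between piston's own z axis and vertical above 0.4 rad).
It fails at once if the valve spring is shifted by more than 15 mm or knocked over (distance of valve_spring from where it was at the start of the episode above 0.015 m or angle between valve_spring's own z axis and vertical above 0.4 rad).
It also fails if it takes over 48 s, if anything falls off the work surface, if the arm or the gripper's body presses on something with over 40 N, if the wrist force passes 120 N, or if a joint passes its speed limit or range.

## Working session

There is one attempt and no reset: what is moved stays moved. The work goes in short steps, each a Python script; the robot and the scene stay as the last script left them, time stands still between calls to the robot, and variables do not carry over. Pictures are saved under pics/ and viewed, and the job is handed in when it is done.

```bash
mkdir -p pics; ls; python3 - <<'E'
from workcell import *
import cv2,numpy as np,pickle
for n in ("scene","top"):
    f=grab_frame(n); pickle.dump(f,open(n+"0.pkl","wb"))
    cv2.imwrite(f"pics/{n}0.png",f["frame"][:,:,::-1])
    print(n,{k:f[k] for k in("fx","fy","cx","cy","k1","R","t")}, (-f["R"].T@f["t"]))
print(read_clock(),read_q(),read_ee_pos(),read_ee_rot(),read_grip_width())
E
```

```text
pics
scene {'fx': 494.2389268964835, 'fy': 494.2389268964835, 'cx': 320.9055591290346, 'cy': 240.8089129172668, 'k1': -0.12261110911795933, 'R': array([[-0.74440304, -0.66765324, -0.01016187],
       [-0.29586048,  0.3434377 , -0.8913569 ],
       [ 0.59860729, -0.66052229, -0.45318828]]), 't': array([0.57109037, 0.16237936, 0.9228066 ])} [-0.07923572  0.93505747  0.56874645]
top {'fx': 553.5353810383624, 'fy': 553.5353810383624, 'cx': 318.0327374959625, 'cy': 238.11975423292944, 'k1': -0.00425598459853729, 'R': array([[-0.00123876, -0.99978134, -0.02087435],
       [-0.99800498,  0.00255367, -0.06308363],
       [ 0.06312314,  0.02075456, -0.99778992]]), 't': array([0.27732538, 0.4905936 , 0.96412135])} [0.42910003 0.25600202 0.99872798]
0.1 [7.29950701e+01 1.38292661e+01 2.19961937e-01 7.65014952e+01
 1.09849469e-03 9.00012068e+01] [0.14605911 0.47761003 0.24148009] [-1.79889201e+02 -1.09615892e-03  1.62993861e+02] 0.9998892675018454
```

View pics/scene0.png

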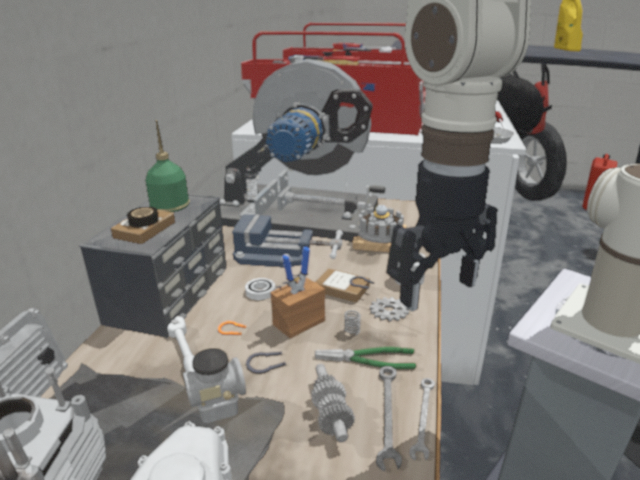

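View pics/top0.png

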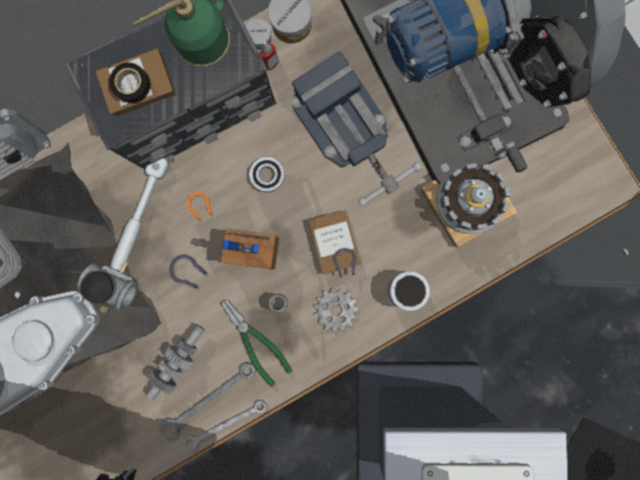

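```bash
cat > h.py <<'E'
import numpy as np,cv2,pickle
def K(f): return np.array([[f["fx"],0,f["cx"]],[0,f["fy"],f["cy"]],[0,0,1.]])
def ray(f,u,v):
    p=cv2.undistortPoints(np.array([[[u,v]]],float),K(f),np.array([f["k1"],0,0,0,0.]))[0,0]
    return f["R"].T@np.array([p[0],p[1],1.]), -f["R"].T@f["t"]
def atz(f,u,v,z):
    d,c=ray(f,u,v); return c+d*(z-c[2])/d[2]
def atdepth(f,u,v):
    d,c=ray(f,u,v); return c+d*f["depth"][int(round(v)),int(round(u))]
def proj(f,X):
    r,_=cv2.Rodrigues(f["R"]); p,_=cv2.projectPoints(np.array(X,float).reshape(-1,1,3),r,f["t"],K(f),np.array([f["k1"],0,0,0,0.])); return p.reshape(-1,2)
def crop(f,u0,v0,w,h,s,name):
    im=f["frame"][v0:v0+h,u0:u0+w,::-1]; im=cv2.resize(im,None,fx=s,fy=s,interpolation=cv2.INTER_CUBIC)
    for k in range(0,w,10): cv2.putText(im,str(u0+k),(k*s,10),0,.35,(0,255,255),1); cv2.line(im,(k*s,12),(k*s,18),(0,255,255),1)
    for k in range(0,h,10): cv2.putText(im,str(v0+k),(0,k*s+4),0,.35,(0,255,255),1)
    cv2.imwrite(f"pics/{name}.png",im)
E
python3 - <<'E'
from h import *
t=pickle.load(open("top0.pkl","rb"));s=pickle.load(open("scene0.pkl","rb"))
print(proj(t,[0.146,.478,.242]),proj(s,[0.146,.478,.242]))
crop(t,210,200,160,100,5,"t_a"); crop(t,410,140,130,120,5,"t_b"); crop(s,250,230,140,110,5,"s_a"); crop(s,330,190,90,80,7,"s_b")
for n,(u,v) in dict(stand=(275,263),carton=(335,270),clutch=(480,192),piston=(415,290),spring=(276,303),bearing=(266,163),washer=(480,192)).items(): print(n,atdepth(t,u,v))
E
```

```text
[[164.64054742 484.70642168]] [[438.86850834 297.47279429]]
stand [0.44713019 0.35282899 0.01765596]
carton [0.4345839  0.24646813 0.01834877]
clutch [0.5612621  0.00958662 0.09440072]
piston [0.40037925 0.11152115 0.05470912]
spring [0.37561299 0.35247155 0.00039723]
bearing [0.62718164 0.37004871 0.01450341]
washer [0.5612621  0.00958662 0.09440072]
```

```bash
python3 - <<'E'
from workcell import *
import numpy as np
print(read_q(), read_contact_force())
E
```

```text
[7.29950701e+01 1.38292661e+01 2.19961937e-01 7.65014952e+01
 1.09849469e-03 9.00012068e+01] [ 0.21189313 -0.21926859  0.93885643]
```

View pics/t_a.png

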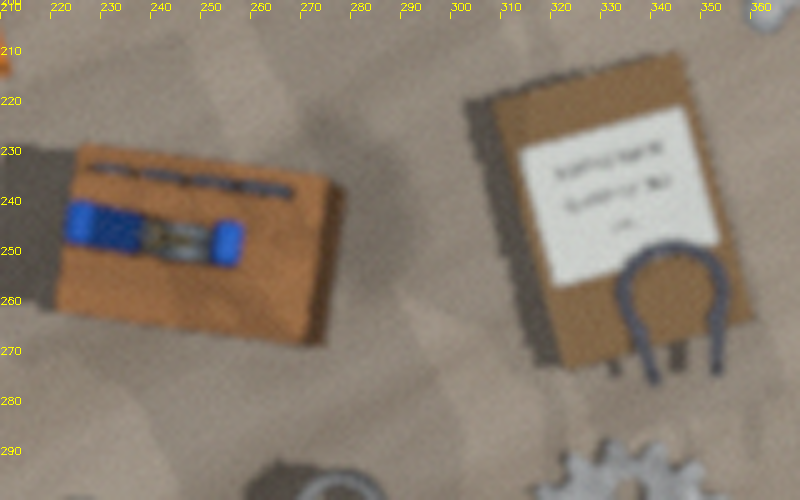

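View pics/t_b.png

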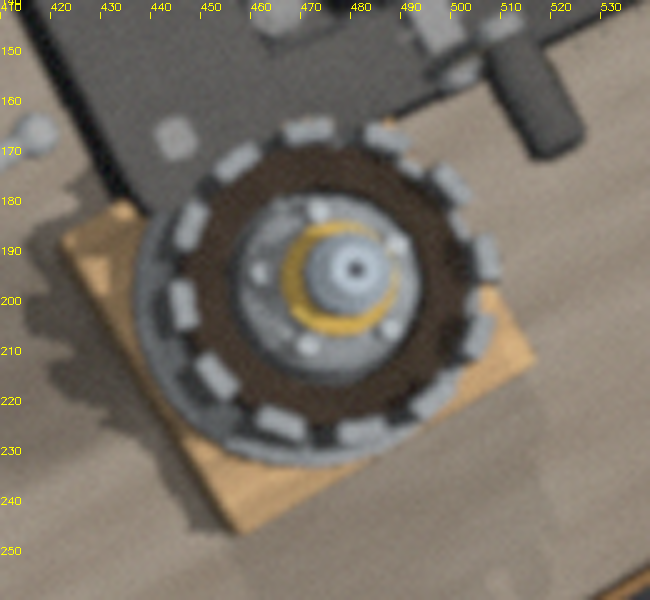

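View pics/s_a.png

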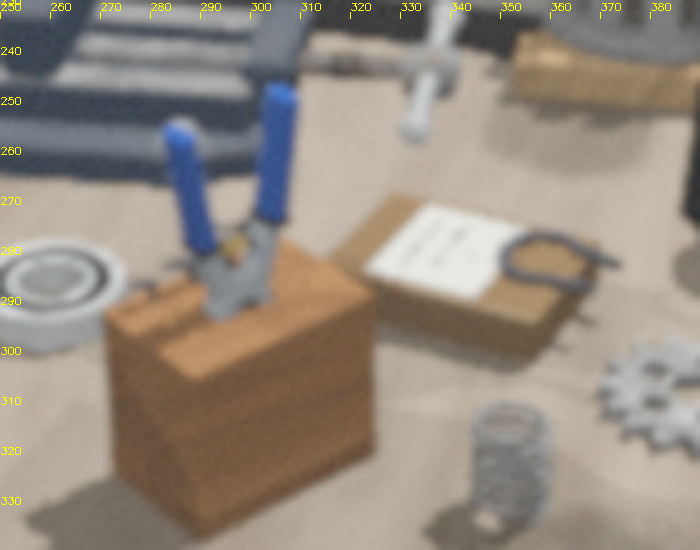

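View pics/s_b.png

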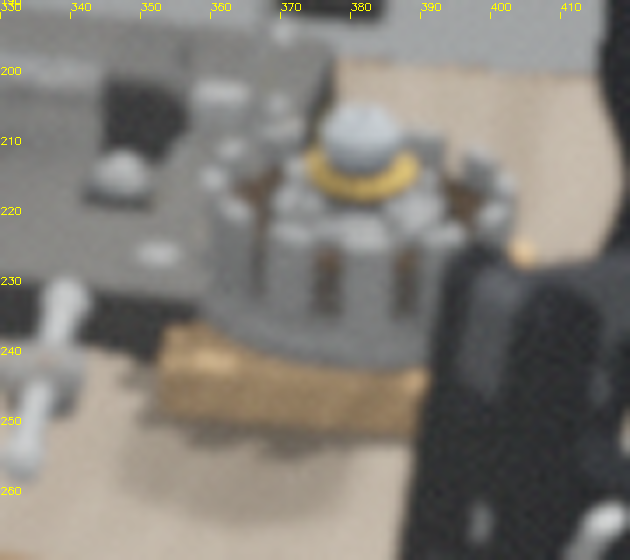

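```bash
python3 - <<'E'
from h import *
t=pickle.load(open("top0.pkl","rb"));s=pickle.load(open("scene0.pkl","rb"))
crop(t,215,222,70,52,11,"t_c"); crop(t,320,240,50,42,14,"t_d"); crop(t,460,170,45,45,13,"t_e"); crop(s,275,240,40,60,10,"s_c")
E
```

```text
(no output)
```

View pics/t_c.png

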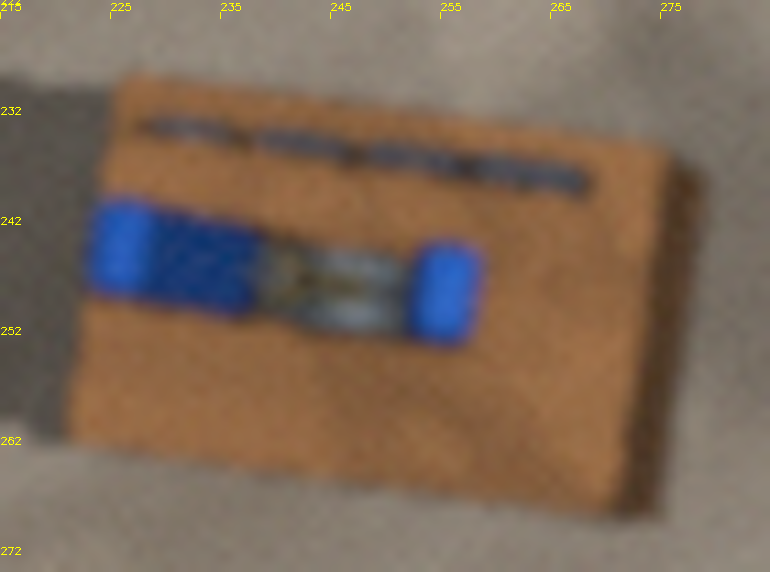

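View pics/t_d.png

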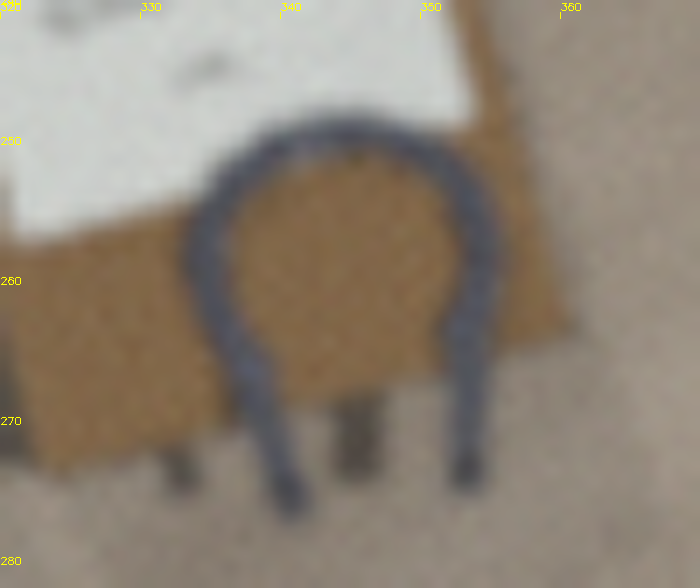

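View pics/t_e.png

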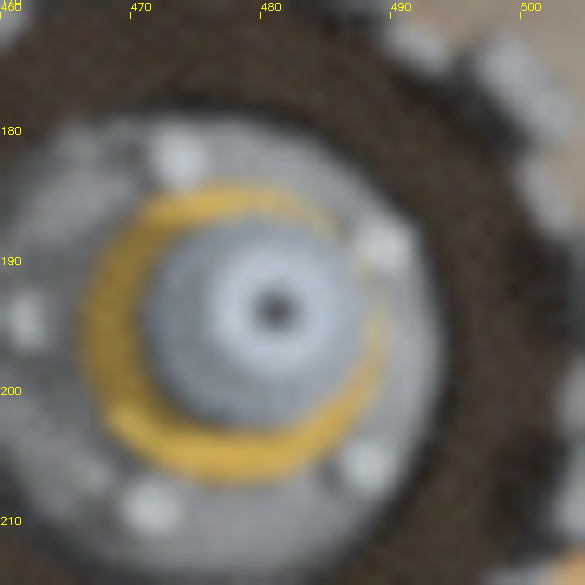

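View pics/s_c.png

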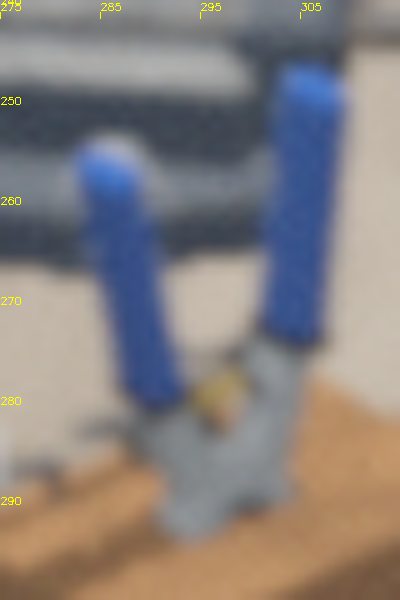

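```bash
python3 - <<'E'
from h import *
t=pickle.load(open("top0.pkl","rb"));s=pickle.load(open("scene0.pkl","rb"))
np.set_printoptions(precision=4,suppress=True)
def w(u,v,z,f=t): return atz(f,u-.5,v-.5,z)
print("nose",w(480.5,193.9,.094),"washer",w(477.6,195.6,.074))
c=[w(225.6,229.3,.074),w(275,235.8,.074),w(270.3,267.5,.074),w(221,261.7,.074)]
print("stand",*c,np.mean(c,0)); print(np.linalg.norm(c[0]-c[1]),np.linalg.norm(c[1]-c[2]),np.degrees(np.arctan2(*(c[0]-c[1])[[1,0]])),np.degrees(np.arctan2(*(c[3]-c[2])[[1,0]])))
a,b=w(226,244.4,.156),w(255.9,248.5,.156);print("handles",a,b,(a+b)/2,np.linalg.norm(a-b),np.degrees(np.arctan2(*(a-b)[[1,0]])))
z=.0235
e1,e2=w(340.3,275.5,z),w(353,274.3,z);print("ears",e1,e2,np.linalg.norm(e1-e2),(e1+e2)/2)
print("ring l r top",w(333.2,258.5,z),w(355.8,258,z),w(344.5,247.8,z))
# depth of some
for n,u,v in(("bearing",266,174),("piston",409,291),("spring",277,303),("carton",330,245)):print(n,t["depth"][v,u],w(u,v,.03))
print("s: handles tops",w(282.5+4,255,.157,s)) 
print("scene washer",w(382,213.5,.074,s))
E
```

```text
nose [0.559  0.0095 0.094 ] washer [0.559 0.009 0.074]
stand [0.5037 0.4316 0.074 ] [0.4925 0.3483 0.074 ] [0.4394 0.356  0.074 ] [0.4493 0.4388 0.074 ] [0.4712 0.3937 0.074 ]
0.08405005820638982 0.053653344866188495 82.35463707385854 83.23637198877528
handles [0.4739 0.4152 0.156 ] [0.4675 0.3693 0.156 ] [0.4707 0.3922 0.156 ] 0.04635989188158801 82.0908669339397
ears [0.4258 0.2381 0.0235] [0.4278 0.2158 0.0235] 0.022396627415611096 [0.4268 0.227  0.0235]
ring l r top [0.4557 0.2505 0.0235] [0.4565 0.2107 0.0235] [0.4745 0.2305 0.0235]
bearing 1.0125047 [0.6053 0.3691 0.03  ]
piston 0.93546903 [0.3988 0.119  0.03  ]
spring 0.9990846 [0.3781 0.3487 0.03  ]
carton 0.97765577 [0.4791 0.2561 0.03  ]
s: handles tops [0.4756 0.414  0.157 ]
scene washer [0.562  0.0024 0.074 ]
```

```bash
cat > fitclip.py <<'E'
from h import *
from scipy.optimize import minimize
def model(th0, spread=0.0, n=60):
    # centreline points of clip, clip frame, mm ; ring outside R21, ring mean r ~19.2
    rm=19.3
    pts=[]
    a=np.linspace(np.radians(th0),np.radians(360-th0),n)
    ring=np.c_[rm*np.cos(a),rm*np.sin(a)]
    e=[]
    s=ring[0]; end=np.array([29,10.6])
    for k in np.linspace(0,1,15): e.append(s+(end-s)*k)
    e=np.array(e); return np.r_[ring,e,e*[1,-1]]
def fit(f,x0,z,verbose=True):
    fr=f["frame"].astype(float); m=np.clip(fr[:,:,2]-fr[:,:,0]+3,0,25)/25
    m*= (fr.sum(2)<380)
    yy,xx=np.mgrid[:480,:640]
    u,v=proj(f,[x0[0],x0[1],z])[0]
    sel=(abs(xx-u)<28)&(abs(yy-v)<28)
    P=np.c_[xx[sel],yy[sel]]; M=m[sel]
    M0=model(48)/1000
    def cost(p):
        c,s=np.cos(p[2]),np.sin(p[2])
        W=np.c_[p[0]+c*M0[:,0]-s*M0[:,1],p[1]+s*M0[:,0]+c*M0[:,1],np.full(len(M0),z)]
        q=proj(f,W)
        d=np.sqrt(((P[:,None]-q[None])**2).sum(2).min(1))
        T=np.clip(1.6-d,0,1)
        return ((T-M)**2).sum()
    best=min((minimize(cost,[x0[0],x0[1],x0[2]+da],method="Nelder-Mead",options=dict(initial_simplex=np.array([[0,0,0],[.003,0,0],[0,.003,0],[0,0,.1]])+[x0[0],x0[1],x0[2]+da],xatol=1e-5,fatol=1e-4)) for da in(-.1,.1)),key=lambda r:r.fun)
    return best.x,best.fun,m
E
python3 - <<'E'
from fitclip import *
t=pickle.load(open("top0.pkl","rb"))
x,c,m=fit(t,[.4537,.2306,np.radians(186)],.0235)
print(x,np.degrees(x[2]),c)
M0=model(48)/1000;c,s=np.cos(x[2]),np.sin(x[2])
q=proj(t,np.c_[x[0]+c*M0[:,0]-s*M0[:,1],x[1]+s*M0[:,0]+c*M0[:,1],np.full(len(M0),.0235)])
S=12;u0,v0,w,h=320,240,50,42
im=cv2.resize(t["frame"][v0:v0+h,u0:u0+w,::-1],None,fx=S,fy=S,interpolation=cv2.INTER_CUBIC)
mm=cv2.resize((m[v0:v0+h,u0:u0+w]*255).astype(np.uint8),None,fx=S,fy=S)
for a,b in q: cv2.circle(im,(int((a-u0+.5)*S),int((b-v0+.5)*S)),2,(0,255,0),-1)
cv2.imwrite("pics/fit0.png",im);cv2.imwrite("pics/fit0m.png",mm)
g=x[:2]+.023*np.array([c,s]);print("gap",g)
E
```

```text
[0.45271904 0.23053881 3.37421413] 193.3282286329522 82.64378880903142
gap [0.43033854 0.22523664]
```

View pics/fit0.png

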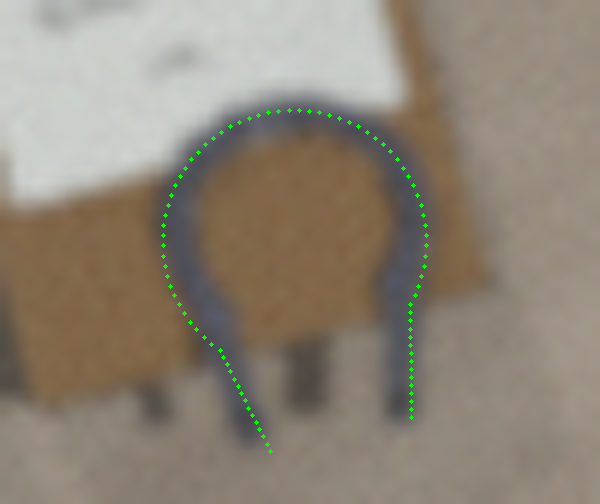

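```bash
cat > fitclip.py <<'E'
from h import *
from scipy.optimize import minimize
def model(rm,ye,xs=13,xe=29,ys=None,n=60):
    y0=np.sqrt(rm*rm-xs*xs); th=np.arctan2(y0,xs)
    a=np.linspace(th,2*np.pi-th,n)
    ring=np.c_[rm*np.cos(a),rm*np.sin(a)]
    s=ring[0]; end=np.array([xe,ye]); k=np.linspace(0,1,15)[:,None]
    e=s+(end-s)*k; return np.r_[ring,e,e*[1,-1]]/1000
def world(p,z):
    M0=model(p[3],p[4],p[5]); c,s=np.cos(p[2]),np.sin(p[2])
    return np.c_[p[0]+c*M0[:,0]-s*M0[:,1],p[1]+s*M0[:,0]+c*M0[:,1],np.full(len(M0),z)]
def fit(f,x0,z,shape=(18.5,10,13),free=True):
    fr=f["frame"].astype(float); m=np.clip(fr[:,:,2]-fr[:,:,0]+8,0,25)/25
    m*= np.clip((400-fr.sum(2))/60,0,1)
    yy,xx=np.mgrid[:480,:640]
    u,v=proj(f,[x0[0],x0[1],z])[0]
    sel=(abs(xx-u)<26)&(abs(yy-v)<26)
    P=np.c_[xx[sel],yy[sel]]; M=m[sel]
    full=lambda p: np.r_[p,shape] if len(p)==3 else p
    def cost(p):
        q=proj(f,world(full(p),z))
        d=np.sqrt(((P[:,None]-q[None])**2).sum(2).min(1))
        return ((np.clip(1.6-d,0,1)-M)**2).sum()
    x=np.array(list(x0)+(list(shape) if free else []))
    st=np.diag([.002,.002,.08,1,1,2.][:len(x)])
    for _ in range(3):
        r=minimize(cost,x,method="Nelder-Mead",options=dict(initial_simplex=np.vstack([x,x+st]),xatol=1e-5,fatol=1e-3,maxiter=800)); x=r.x
    return full(x),r.fun,m
def draw(f,x,z,name,S=12,half=24):
    u,v=proj(f,[x[0],x[1],z])[0].astype(int); u0,v0=u-half,v-half
    im=cv2.resize(f["frame"][v0:v0+2*half,u0:u0+2*half,::-1],None,fx=S,fy=S,interpolation=cv2.INTER_CUBIC)
    for a,b in proj(f,world(x,z)): cv2.circle(im,(int((a-u0+.5)*S),int((b-v0+.5)*S)),2,(0,255,0),-1)
    cv2.imwrite(f"pics/{name}.png",im)
E
python3 - <<'E'
from fitclip import *
t=pickle.load(open("top0.pkl","rb"))
x,c,m=fit(t,[.4537,.2306,np.radians(188)],.0235)
print(x,np.degrees(x[2]),c)
draw(t,x,.0235,"fit1")
print("gap",x[:2]+.023*np.array([np.cos(x[2]),np.sin(x[2])]))
E
```

```text
[ 0.45492797  0.23034842  3.28872187 17.12091284 11.17593498  9.44382438] 188.42988319617743 29.637440220139332
gap [0.43217646 0.22697665]
```

View pics/fit1.png

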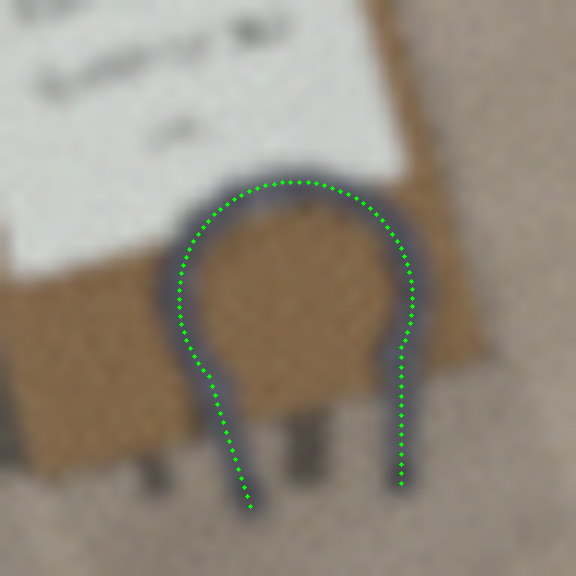

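The documented gripper only opens or closes fully, and a full close would spread the tips while they are still in the stand. Before I commit to anything, I'll test with the gripper empty whether `close` takes a target opening. The text doesn't mention one, so I'll report that I tried it.

```bash
python3 - <<'E'
from workcell import *
print(read_clock(),read_grip_width())
try:
    r=close(0.65); print("ret",r)
except Exception as e: print(type(e),e)
print(read_clock(),read_grip_width())
E
```

```text
0.1 0.9998892675018454
<class 'TypeError'> too many positional arguments
0.1 0.9998892675018454
```

`close` rejects arguments, so the gripper really is binary and I'll work with that. The plan:

- **Clip:** Lay the target clip on the 3 mm orange look-alike, ears over bare bench. Pliers standing on the bench then have their grooves at the clip's height.
- **Pliers:** Drop the squeezed pliers between the ears by opening the gripper, then close again to spread the clip.

First I'll look at that area.

```bash
python3 - <<'E'
from h import *
t=pickle.load(open("top0.pkl","rb"));s=pickle.load(open("scene0.pkl","rb"))
crop(t,160,180,65,115,5,"t_o"); crop(t,180,185,45,40,14,"t_o2"); crop(s,205,300,90,80,8,"s_o")
np.set_printoptions(precision=3,suppress=True)
import cv2
for n,u,v in(("stand",265,262),("bench",210,240),("orange",188,205),("dark",187,257),("wrench",245,372),("gear",325,310),("gplier",265,350),("gearhub",335,298)):
    d=np.median(t["depth"][v-1:v+2,u-1:u+2]); r,c=ray(t,u,v); print(n,c+r*d)
E
```

```text
stand [0.448 0.364 0.073]
bench [ 0.489  0.473 -0.002]
orange [ 0.553  0.514 -0.   ]
dark [0.458 0.514 0.003]
wrench [ 0.253  0.408 -0.002]
gear [0.363 0.264 0.003]
gplier [ 0.292  0.372 -0.002]
gearhub [ 0.384  0.246 -0.001]
```

View pics/t_o.png

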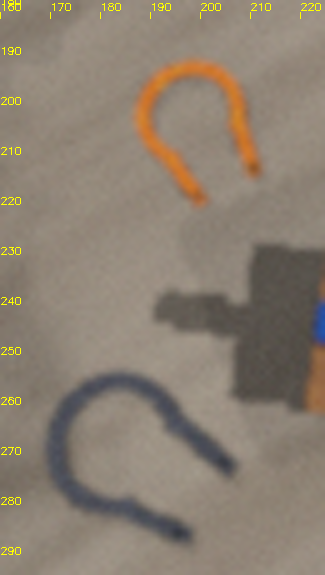

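View pics/t_o2.png

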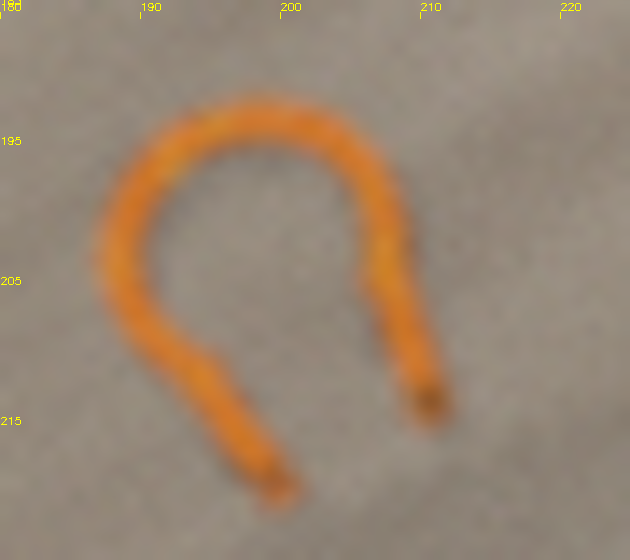

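View pics/s_o.png

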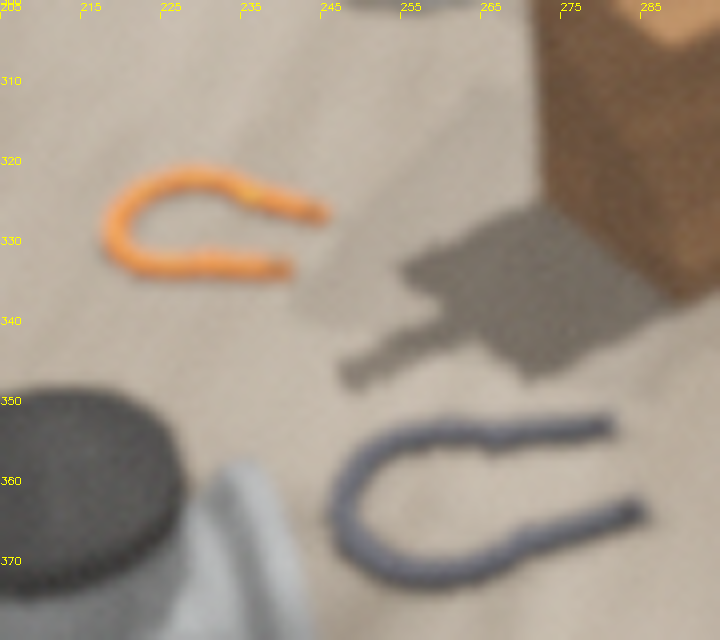

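```bash
python3 - <<'E'
from h import *
from scipy.optimize import minimize
np.set_printoptions(precision=4,suppress=True,linewidth=160)
t=pickle.load(open("top0.pkl","rb"))
yy,xx=np.mgrid[:480,:640]
p=cv2.undistortPoints(np.c_[xx.ravel(),yy.ravel()].astype(float)[:,None],K(t),np.array([t["k1"],0,0,0,0.]))[:,0]
d=t["depth"].ravel(); C=np.c_[p*d[:,None],d]; W=(C-t["t"])@t["R"]; W[d==0]=np.nan
W=W.reshape(480,640,3); np.save("W.npy",W)
def hm(cx,cy,r,step=.02):
    print("center",cx,cy)
    for x in np.arange(cx+r,cx-r-1e-9,-step):
        row=[]
        for y in np.arange(cy+r,cy-r-1e-9,-step):
            m=(abs(W[:,:,0]-x)<step/2)&(abs(W[:,:,1]-y)<step/2)
            row.append("%4.0f"%(np.nanmax(W[:,:,2][m])*1000) if m.any() else "  --")
        print("%.3f"%x," ".join(row))
hm(.56,.01,.14); hm(.5,.46,.14)
hm(.62,.2,.12)
# bolts round shaft
for u,v in((473,182),(488.5,188.5),(487,205),(471.5,208.5),(461.5,194.5)): print(u,v,np.nanmedian(W[v and int(v)-1:int(v)+2,int(u)-1:int(u)+2].reshape(-1,3),0))
E
```

```text
center 0.56 0.01
0.700  295  297  285  268   38   37   38   68  357  357  364  363  351  328   42
0.680   40    3   35   37   37   37   47   81  354  357  356  332  319  302   37
0.660   55    4   35   35   37   38   53   81   81  352  353  336   38   37   13
0.640    2    3    3   38   39   37   46   49   63  329  330  317   20    5    4
0.620    4    2   45   43   43   42   70   71   68  122  120    3    3    3    4
0.600   49   44   42   40   37   72   71   72   72  118  122  112    3    3    3
0.580   53   47    3   24   70   72   75   90   73   70   71    3    3    4    4
0.560   46    3    3   24   69   69   92   96   94   70   70   23    3    4    5
0.540    5    4    2    6   70   69   86   94   88   70   71   25    2    3    3
0.520    2    4    3    5   28   71   71   62   71   70   33   20    3    3    3
0.500    3    3    4    4    3   34   70   71   70   34    5    3    4    3    4
0.480    3    2    3    3    4   20   26   23    2    5    3    3    3    3    3
0.460    3    4    3    3    3    3    3    4    3    2    3    3    3    3    1
0.440    3   54   56    4    3
[... 1774 characters left out ...]
   57   54    3    3   35   38
0.620    2    4    2    3   41   57   55   45   45    4   40   45   36
0.600    3    4    3    4    4    4    5   43   49   48   44   42   37
0.580    5    3    3    4    3    3    2   42   49   53    3   17   26
0.560    4    2    3    3    4    3   45   44   46   46    3    2   26
0.540    6    4    4   22   24   23   46    3    5    4    4    6   23
0.520    4   22   25   27   26   25    3    3    2    4    3    3    5
0.500    5    4   25   27   25   26    3    5    3    3    2    4    4
473 182 [0.5823 0.0139 0.0681]
488.5 188.5 [ 0.5719 -0.0109  0.0682]
487 205 [ 0.5431 -0.0095  0.0677]
471.5 208.5 [0.5382 0.0176 0.0671]
461.5 194.5 [0.562  0.0344 0.0665]
```

```bash
python3 - <<'E'
from h import *
from scipy.optimize import minimize
np.set_printoptions(precision=4,suppress=True,linewidth=160)
t=pickle.load(open("top0.pkl","rb"))
import fitclip as fc
# orange: build the mask by r-b
f=dict(t); fr=t["frame"].astype(float).copy()
g=np.clip((fr[:,:,0]-fr[:,:,2]-40)/60,0,1)
im=np.zeros_like(fr); im[:,:,2]=g*40; im[:,:,0]=(1-g)*25; f["frame"]=im
c0=fc.atz(t,197,202.5,.0015); print(c0)
x,c,m=fc.fit(f,[c0[0],c0[1],np.radians(208)],.0015,shape=(17.5,11,10))
print(x,np.degrees(x[2]),c)
fc.draw(t,x,.0015,"fit_o")
E
```

```text
[0.5578 0.4972 0.0015]
[ 0.5578  0.4962  3.6377 17.7026 11.1865 11.8911] 208.42239410242996 56.66409752204248
```

View pics/fit_o.png

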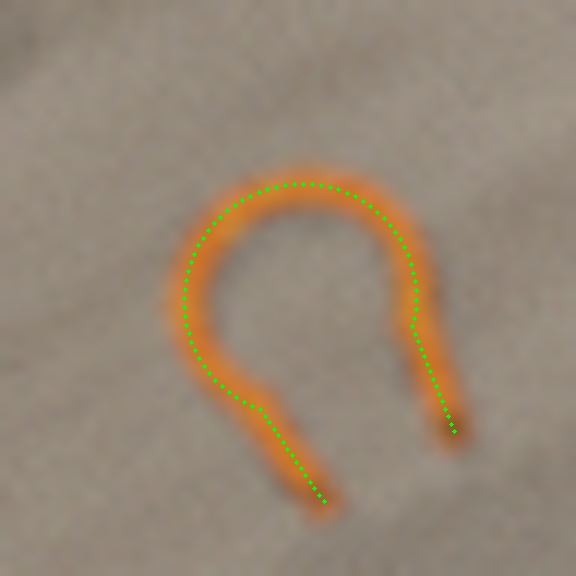

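```bash
python3 - <<'E'
from h import *
import fitclip as fc
np.set_printoptions(precision=4,suppress=True,linewidth=160)
t=pickle.load(open("top0.pkl","rb")); W=np.load("W.npy")
x,c,m=fc.fit(t,[.437,.528,np.radians(239.5)],.0017,shape=(22,12,13))
print("dark",x,np.degrees(x[2]),c); fc.draw(t,x,.0017,"fit_d",half=28)
def reg(u0,u1,v0,v1,n):
    z=W[v0:v1,u0:u1,2]*1000; print(n,"med %.1f mean %.1f sd %.1f n %d nan %d"%(np.nanmedian(z),np.nanmean(z),np.nanstd(z),z.size,np.isnan(z).sum()))
reg(200,230,270,300,"bench"); reg(325,345,300,306,"gear"); reg(325,345,315,320,"gear2"); reg(300,312,300,330,"bench2")
reg(310,350,225,245,"carton top");reg(225,268,252,262,"stand top")
# along dark centreline
q=proj(t,fc.world(x,.0017)).round().astype(int); z=W[q[:,1],q[:,0],2]*1000; print("dark z",np.nanmedian(z),np.nanmean(z))
crop(t,160,360,120,85,6,"t_w"); crop(t,300,280,70,60,9,"t_g")
E
```

```text
dark [ 0.4377  0.5209  4.1612 22.7006 16.008  13.8941] 238.4209176012653 20.18914551083434
bench med -1.3 mean -1.2 sd 2.0 n 900 nan 4
gear med 4.1 mean 3.4 sd 3.2 n 120 nan 1
gear2 med 2.4 mean 2.0 sd 3.6 n 100 nan 1
bench2 med -1.3 mean -1.4 sd 1.8 n 360 nan 2
carton top med 20.9 mean 19.8 sd 5.8 n 800 nan 4
stand top med 72.8 mean 74.7 sd 10.7 n 430 nan 1
dark z 2.955927225847342 3.0209488638177393
```

View pics/fit_d.png

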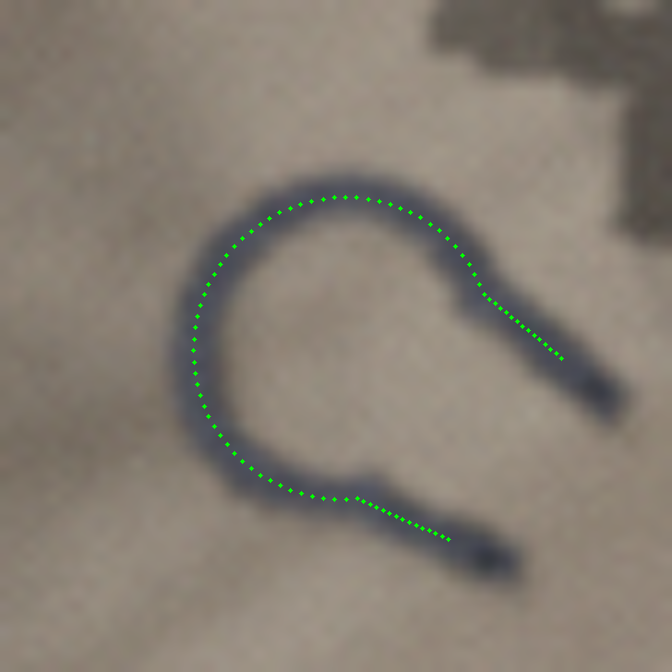

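View pics/t_w.png

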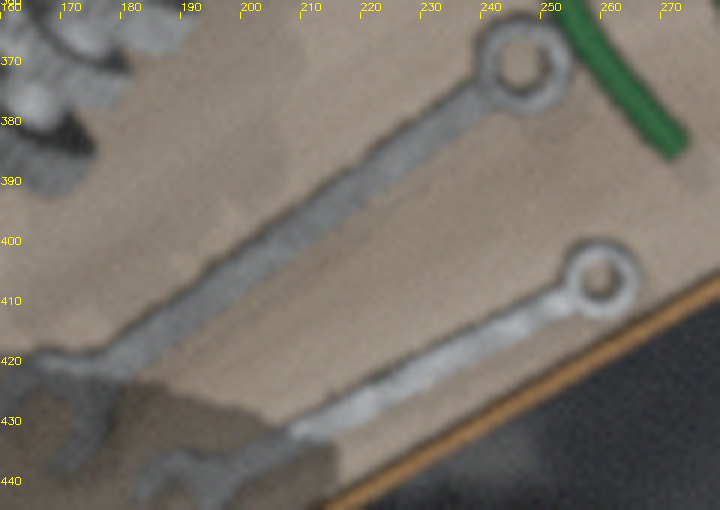

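```bash
python3 - <<'E'
from h import *
import fitclip as fc
np.set_printoptions(precision=4,suppress=True,linewidth=160)
t=pickle.load(open("top0.pkl","rb"))
mo=fc.model
def model2(rm,ye,xs,n=60): return mo(rm,ye,xs,xe=39)
fc.model=model2
x,c,m=fc.fit(t,[.4377,.5209,np.radians(238.4)],.002,shape=(23,13,17))
print("dark",x,np.degrees(x[2]),c); fc.draw(t,x,.002,"fit_d2",half=28)
from workcell import *
print(read_q())
def ik(n,p,psi): print(n,p,psi,solve_ik(p,[180,0,psi]))
def norm(a): return (a+180)%360-180
for psi in(188.4,8.4): ik("pick",[.4545,.2303,.033],norm(psi))
for psi in(238.4,58.4): ik("place",[.4246,.4996,.015],norm(psi))
for psi in(172.3,-7.7): ik("stand",[.471,.393,.113],norm(psi)); ik("stand up",[.471,.393,.24],norm(psi))
for psi in(238.4,58.4): ik("drop",[.4126,.48,.115],norm(psi))
for psi in(189,9): ik("clutch",[.536,.006,.25],norm(psi))
E
```

```text
dark [ 0.4379  0.5211  4.1573 22.5343 14.5044 13.2987] 238.19683827066225 13.871118997704592
[72.9951 13.8293  0.22   76.5015  0.0011 90.0012]
pick [0.4545, 0.2303, 0.033] -171.60000000000002 [ 26.8718  25.8287 -16.5335  47.6378   0.      18.4718]
pick [0.4545, 0.2303, 0.033] 8.400000000000006 [  26.8718   25.8287  -16.5335   47.6378    0.     -161.5282]
place [0.4246, 0.4996, 0.015] -121.60000000000002 [49.6395 40.7947  8.0023 57.2076  0.     -8.7605]
place [0.4246, 0.4996, 0.015] 58.400000000000006 [ 49.6395  40.7947   8.0023  57.2076   0.     171.2395]
stand [0.471, 0.393, 0.113] 172.3 [39.8414 31.0621  6.3494 65.2873  0.     47.5414]
stand up [0.471, 0.393, 0.24] 172.3 [39.8414 27.0911 19.1756 82.0845  0.     47.5414]
stand [0.471, 0.393, 0.113] -7.699999999999989 [  39.8414   31.0621    6.3494   65.2873    0.     -132.4586]
stand up [0.471, 0.393, 0.24] -7.699999999999989 [  39.8414   27.0911   19.1756   82.0845    0.     -132.4586]
drop [0.4126, 0.48, 0.115] -121.60000000000002 [49.3182 33.0943 10.1723 67.078   0.     -9.0818]
drop [0.4126, 0.48, 0.115] 58.400000000000006 [ 49.3182  33.0943  10.1723  67.078    0.     170.9182]
clutch [0.536, 0.006, 0.25] -171 [ 0.6413 17.7352  6.761  79.0258  0.     -8.3587]
clutch [0.536, 0.006, 0.25] 9 [  0.6413  17.7352   6.761   79.0258   0.     171.6413]
```

View pics/fit_d2.png

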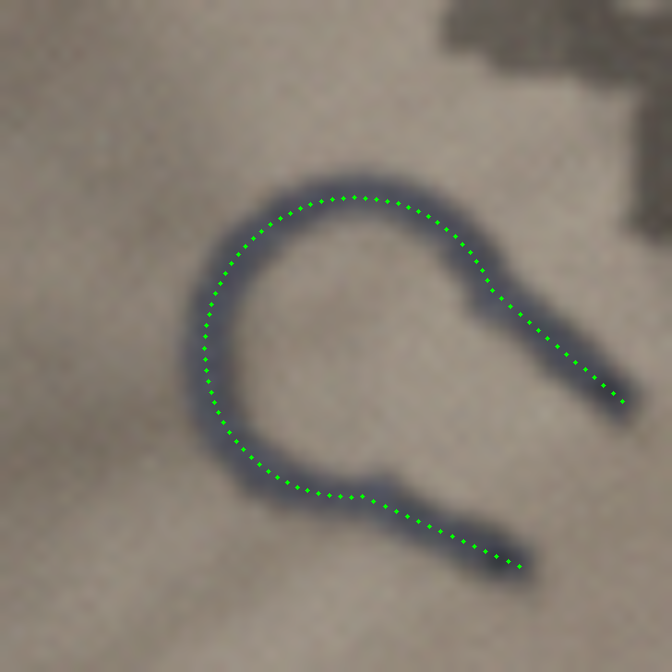

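```bash
cat > rb.py <<'E'
from workcell import *
from h import *
np.set_printoptions(precision=4,suppress=True,linewidth=160)
def nz(a): return (a+180)%360-180
def O(psi): return [180,0,nz(psi)]
def st(m=""): print(m,"t=%.2f"%read_clock(),"ee",np.array(read_ee_pos()),"w %.3f"%read_grip_width(),"F",np.array(read_contact_force()))
def snap(tag):
    o={}
    for n in("scene","top"):
        f=grab_frame(n); pickle.dump(f,open(f"{n}_{tag}.pkl","wb")); cv2.imwrite(f"pics/{n}_{tag}.png",f["frame"][:,:,::-1]); o[n]=f
    return o
E
python3 - <<'E'
from rb import *
reach([.454,.2304,.16],O(188.4)); st("above")
servo_line([.454,.2304,.0335],feed=.2); st("down")
close(); st("closed")
E
```

```text
above t=1.59 ee [0.4538 0.231  0.1602] w 1.004 F [-0.3474  0.0909 -1.1302]
down t=2.38 ee [0.4545 0.2312 0.0343] w 0.995 F [ 0.4937 -0.2827  0.241 ]
closed t=3.14 ee [0.4562 0.2328 0.0359] w 0.003 F [-0.1626  3.3568  8.5221]
```

```bash
python3 - <<'E'
from rb import *
o=snap("a1"); crop(o["scene"],300,220,110,80,7,"a1s"); crop(o["top"],300,220,90,70,8,"a1t"); st()
E
```

```text
t=3.24 ee [0.4562 0.2328 0.0359] w 0.003 F [-0.3526  3.6152  7.963 ]
```

View pics/a1s.png

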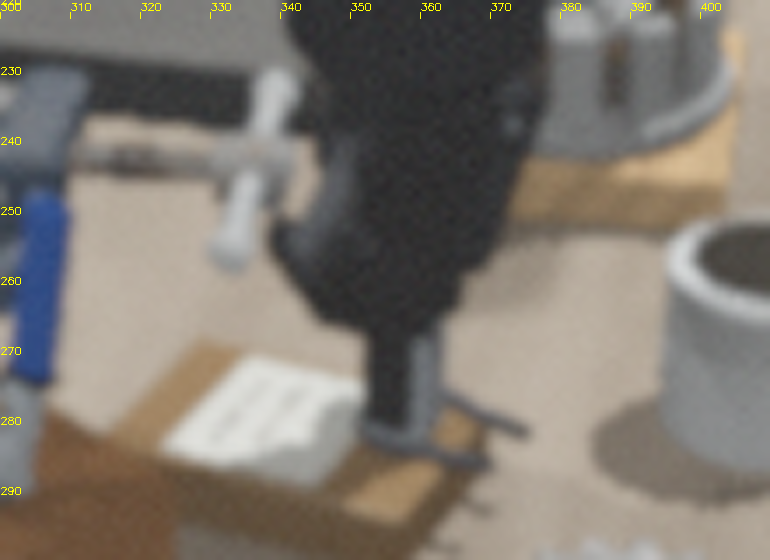

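View pics/a1t.png

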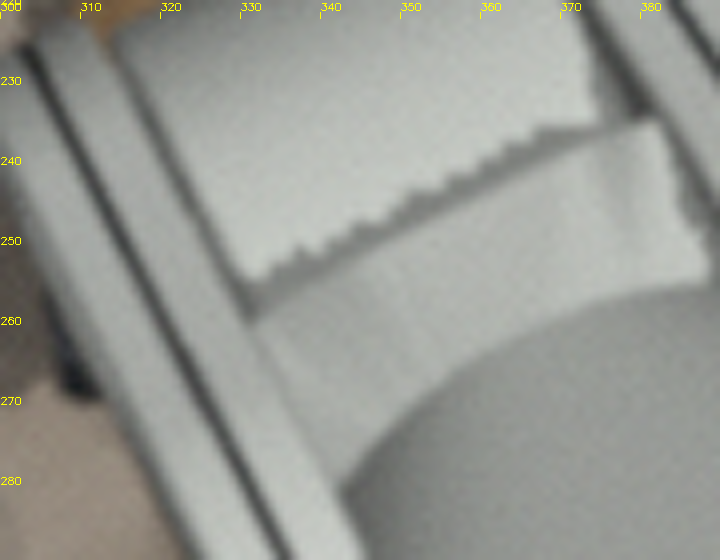

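```bash
python3 - <<'E'
from rb import *
p=read_ee_pos()
servo_line([.454,.2304,.16],feed=.3); st()
let_go(); st()
o=snap("a2"); crop(o["scene"],300,220,110,80,7,"a2s"); crop(o["top"],300,220,90,70,8,"a2t"); st()
E
```

```text
t=3.82 ee [0.4543 0.2304 0.1609] w 0.003 F [0.0717 0.0221 0.5545]
 t=4.60 ee [0.454  0.2304 0.16  ] w 1.001 F [-0.5587  1.6313 -0.2686]
 t=4.70 ee [0.454  0.2304 0.16  ] w 1.000 F [-0.4921 -0.1734  0.2619]
```

View pics/a2s.png

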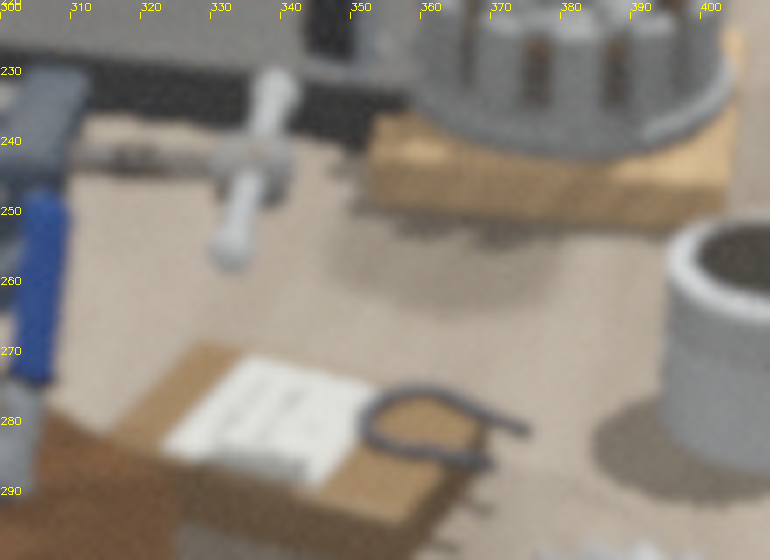

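View pics/a2t.png

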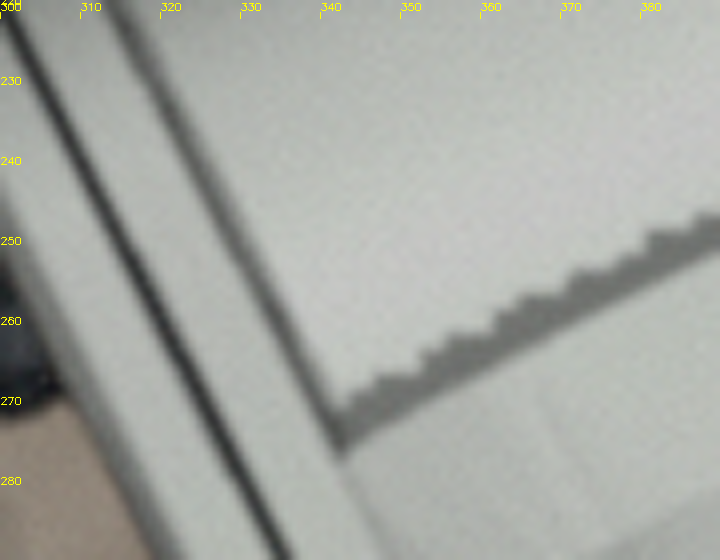

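```bash
python3 - <<'E'
from h import *
np.set_printoptions(precision=4,suppress=True)
import fitclip as fc
s0=pickle.load(open("scene0.pkl","rb"));s=pickle.load(open("scene_a2.pkl","rb"))
z=.0235
def mask(f):
    fr=f["frame"].astype(float); return fr
for n,f in(("old",s0),("new",s)):
    # rectify to a plan view at clip height, 0.25 mm/px
    S=.00025; gx=np.arange(.50,.40,-S); gy=np.arange(.28,.18,-S)
    X,Y=np.meshgrid(gx,gy,indexing="ij")
    q=proj(f,np.c_[X.ravel(),Y.ravel(),np.full(X.size,z)]).reshape(X.shape+(2,)).astype(np.float32)
    im=cv2.remap(f["frame"][:,:,::-1],q[:,:,0],q[:,:,1],cv2.INTER_CUBIC)
    for k in range(0,400,40):
        cv2.putText(im,"%.2f"%gx[k],(0,k+4),0,.35,(0,255,255),1); cv2.putText(im,"%.2f"%gy[k],(k,10),0,.35,(0,255,255),1)
    cv2.imwrite(f"pics/plan_{n}.png",im)
a,b=cv2.imread("pics/plan_old.png"),cv2.imread("pics/plan_new.png"); cv2.imwrite("pics/plan.png",np.hstack([a,b]))
E
```

```text
(no output)
```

View pics/plan.png

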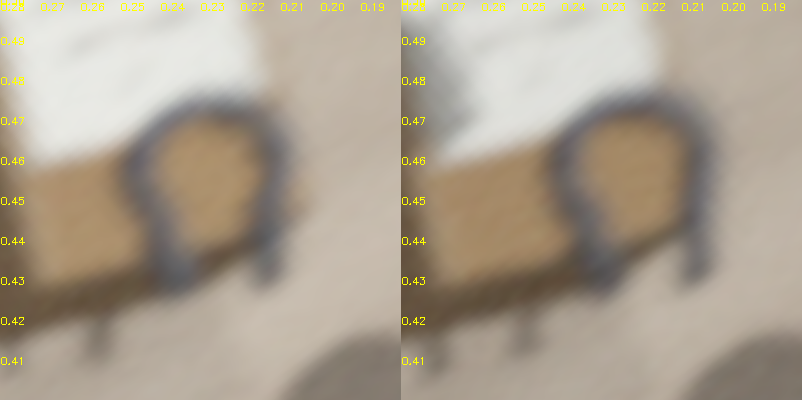

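```bash
python3 - <<'E'
from rb import *
reach([.4535,.225,.06],O(188.9)); 
servo_line([.4535,.225,.0312],feed=.15); st("down")
close(); st("closed")
if read_grip_width()>.2:
    servo_line([.4535,.225,.07],feed=.15); st("up")
o=snap("a3"); crop(o["scene"],300,220,110,80,7,"a3s")
E
```

```text
down t=5.53 ee [0.4544 0.2256 0.0327] w 1.002 F [-0.2527  0.1883  0.6408]
closed t=6.08 ee [0.4542 0.2253 0.0328] w 0.409 F [-1.8964 -1.2534  8.6465]
up t=6.48 ee [0.454  0.2252 0.0704] w 0.405 F [-0.2498  0.9383  0.139 ]
```

View pics/a3s.png

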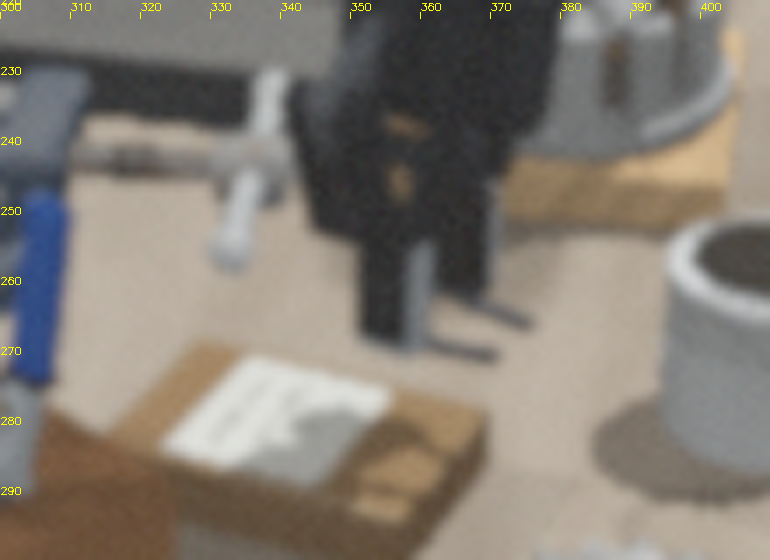

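```bash
python3 - <<'E'
from h import *
np.set_printoptions(precision=4,suppress=True)
s=pickle.load(open("scene_a3.pkl","rb"))
s0=pickle.load(open("scene0.pkl","rb"))
crop(s,345,245,40,35,18,"a3e")
for (u,v) in ((532/7+300-.5,324/7+220-.5),(497/7+300-.5,355/7+220-.5)): print(atz(s,u,v,.061))
for (u,v) in ((618/5+250-.5,263/5+230-.5),(590/5+250-.5,287/5+230-.5)): print("orig",atz(s0,u,v,.0235))
E
```

```text
[0.4304 0.2061 0.061 ]
[0.4273 0.2273 0.061 ]
orig [0.4311 0.2109 0.0235]
orig [0.4286 0.2335 0.0235]
```

View pics/a3e.png

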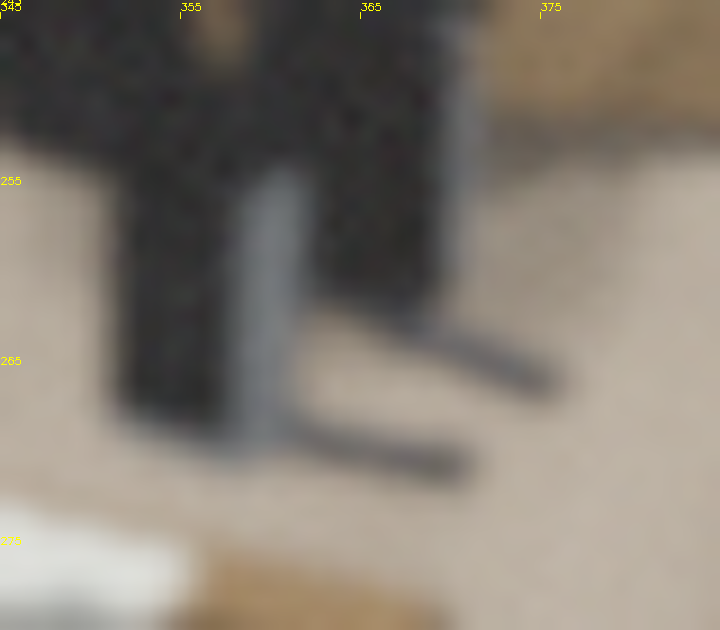

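```bash
python3 - <<'E'
from rb import *
servo_line([.454,.225,.2],feed=.3)
reach([.4242,.4990,.2],O(237.2)); st("over")
o=snap("b1"); st()
servo_line([.4242,.4990,.03],feed=.25); st("near")
o=snap("b2"); crop(o["scene"],230,320,90,80,8,"b2s")
E
```

```text
over t=8.23 ee [0.4245 0.4977 0.1992] w 0.405 F [-0.137  -0.5595 -0.2579]
 t=8.33 ee [0.4251 0.4973 0.2002] w 0.407 F [ 0.6398 -1.0071 -0.0991]
near t=9.17 ee [0.4254 0.4995 0.0317] w 0.405 F [-0.0933  0.3127  0.1571]
```

View pics/b2s.png

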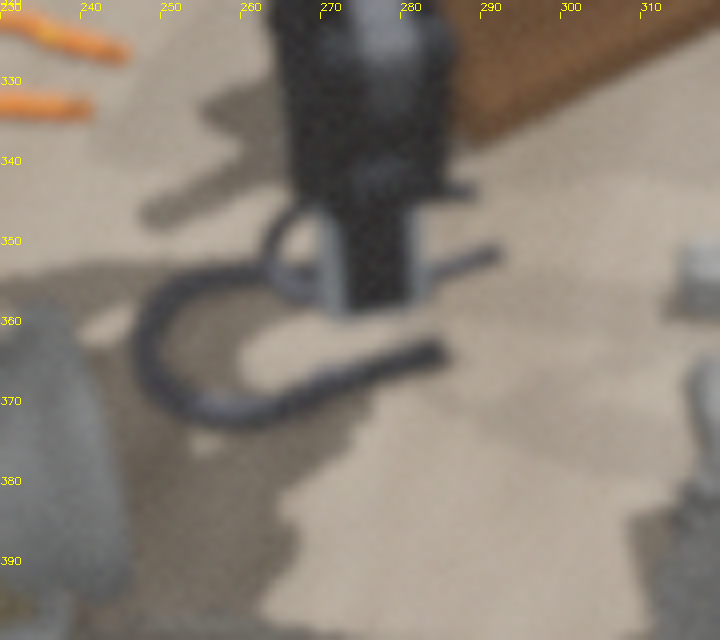

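View pics/top_b2.png

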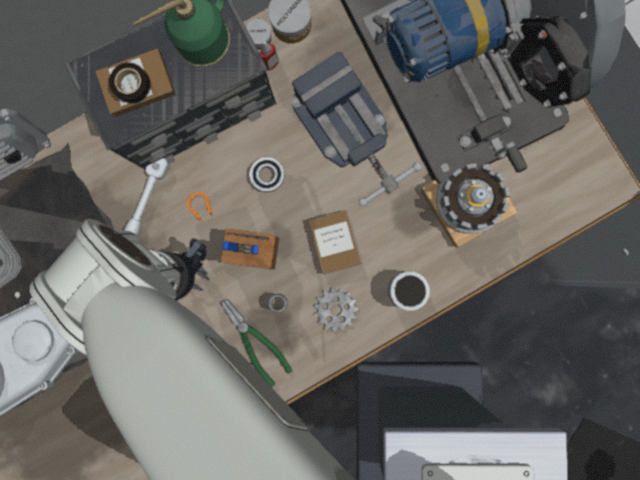

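```bash
python3 - <<'E'
from h import *
np.set_printoptions(precision=4,suppress=True)
s=pickle.load(open("scene_b2.pkl","rb"))
pts=[atz(s,u-.5,v-.5,.0225) for u,v in((291.8,351.3),(288.5,343.7))]
c=np.array([-.003,.0048,0])
print([p+c for p in pts]); m=(pts[0]+pts[1])/2+c; d=pts[0]-pts[1]; print(m,np.linalg.norm(d),np.degrees(np.arctan2(d[1],d[0])))
# dark ear end in scene
print("dark ear",atz(s,284.5-.5,363.5-.5,.002)+c)
e=np.radians(238.2);R=np.array([[np.cos(e),-np.sin(e)],[np.sin(e),np.cos(e)]]);
for v in([39,14.5],[39,-14.5]): print(np.array([.4379,.5211])+R@np.array(v)/1000)
# expected ear mid of target
print(np.array([.4254,.4995])+.028*np.array([np.cos(np.radians(238.5)),np.sin(np.radians(238.5))]))
E
```

```text
[array([0.4012, 0.4848, 0.0225]), array([0.42  , 0.4741, 0.0225])]
[0.4106 0.4795 0.0225] 0.021673989384901317 150.22541695108754
dark ear [0.4058 0.4991 0.002 ]
[0.4297 0.4803]
[0.405  0.4956]
[0.4108 0.4756]
```

```bash
python3 - <<'E'
from rb import *
servo_line([.4242,.4990,.0142],feed=.08); st("low")
o=snap("b3"); crop(o["scene"],230,320,90,80,8,"b3s"); st()
E
```

```text
low t=9.62 ee [0.4249 0.4999 0.0148] w 0.406 F [0.2939 1.0714 2.3494]
 t=9.72 ee [0.4249 0.4998 0.0148] w 0.404 F [1.0759 1.1357 3.5406]
```

View pics/b3s.png

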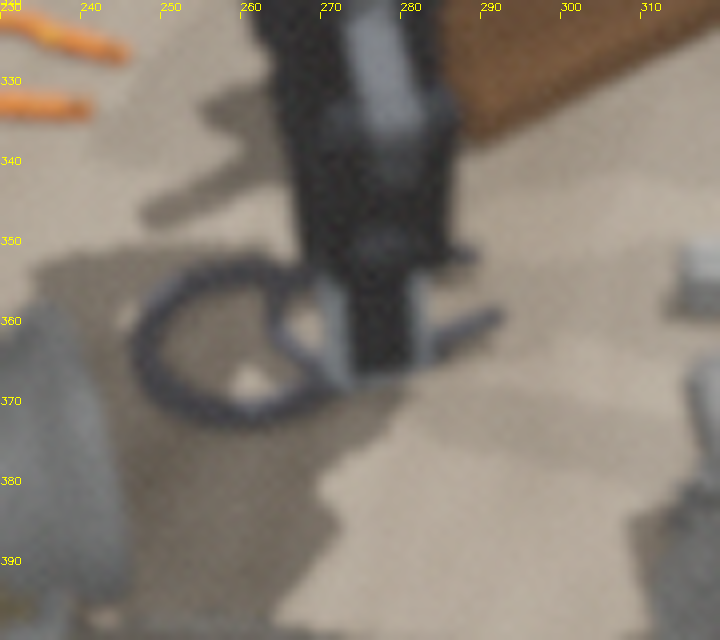

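```bash
python3 - <<'E'
from rb import *
let_go(); st("open")
servo_line([.4242,.4990,.2],feed=.35); st("up")
reach([.471,.393,.235],O(172.3)); st("over stand")
o=snap("c1"); crop(o["scene"],230,320,90,80,8,"c1s"); crop(o["top"],155,240,80,65,9,"c1t")
E
```

```text
open t=10.27 ee [0.424  0.4989 0.014 ] w 1.003 F [-0.4844 -0.1746 -0.1006]
up t=10.95 ee [0.4243 0.4991 0.2008] w 1.000 F [-0.1805  0.2145  0.2556]
over stand t=11.87 ee [0.4704 0.3928 0.2333] w 1.004 F [-0.2868 -0.093  -0.2078]
```

View pics/c1s.png

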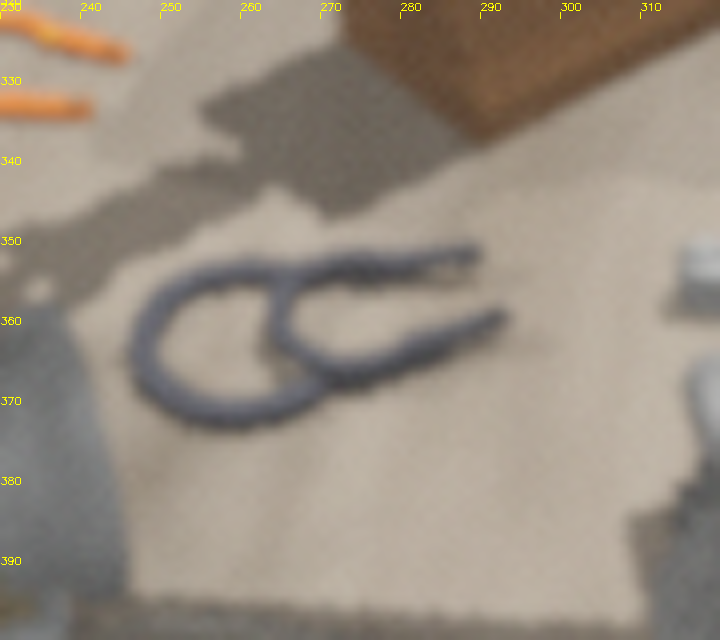

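View pics/c1t.png

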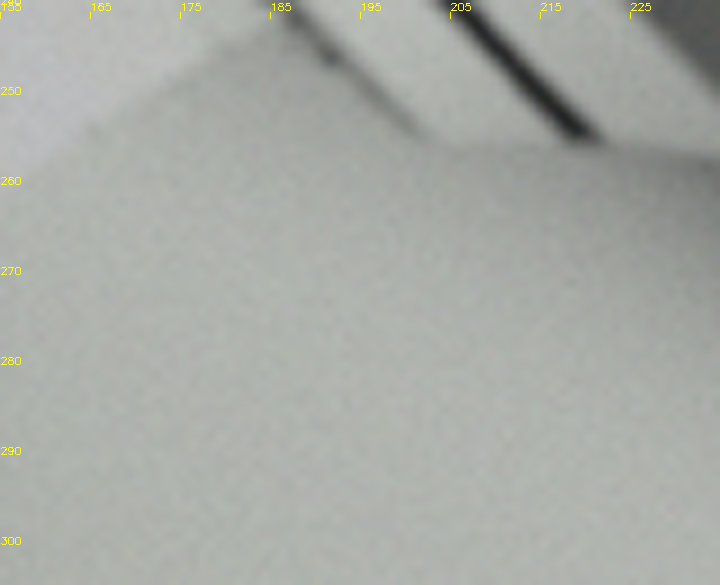

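View pics/scene_c1.png

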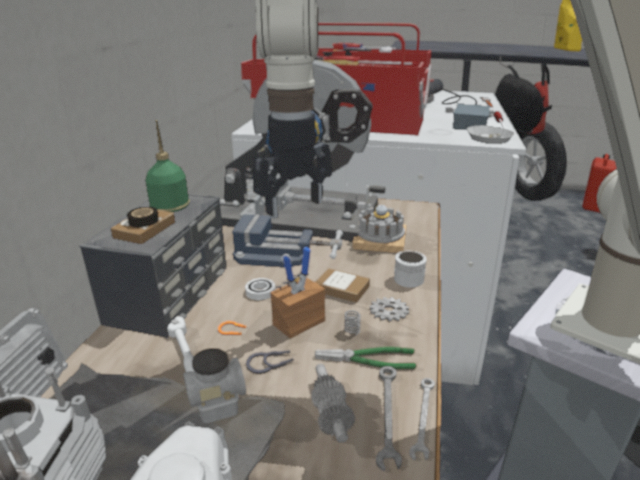

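```bash
python3 - <<'E'
from rb import *
servo_line([.471,.393,.112],feed=.25); st("down")
close(); st("closed")
o=snap("d1"); crop(o["scene"],255,215,90,100,6,"d1s")
E
```

```text
down t=12.61 ee [0.4712 0.3937 0.1126] w 1.000 F [ 0.452   0.5974 -0.0816]
closed t=13.18 ee [0.473  0.3947 0.1168] w 0.372 F [-0.7435 -1.1809 12.477 ]
```

View pics/d1s.png

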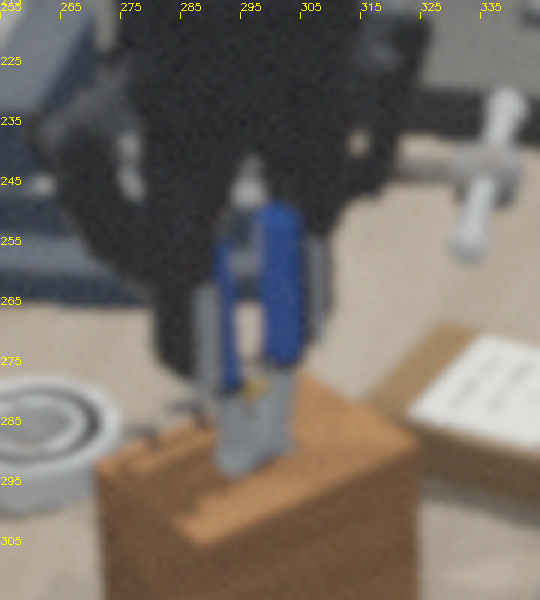

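```bash
python3 - <<'E'
from rb import *
servo_line([.471,.393,.135],feed=.12); st("up1")
servo_line([.471,.393,.215],feed=.15); st("up2")
o=snap("d2"); crop(o["scene"],255,180,90,100,6,"d2s")
E
```

```text
up1 t=13.62 ee [0.4689 0.3903 0.1261] w 0.364 F [  5.8621   3.1379 -35.5104]
up2 t=14.30 ee [0.4717 0.3934 0.2175] w 0.334 F [ 0.183  -0.2934 -0.7454]
```

View pics/d2s.png

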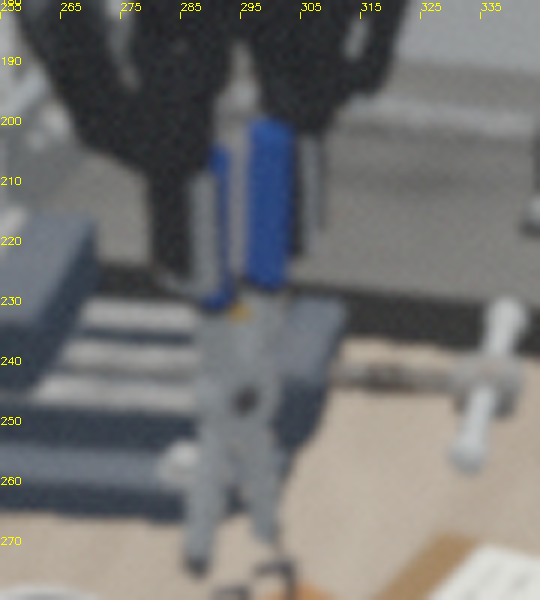

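```bash
python3 - <<'E'
from h import *
np.set_printoptions(precision=4,suppress=True)
s=pickle.load(open("scene_d2.pkl","rb")); s1=pickle.load(open("scene_d1.pkl","rb"))
crop(s,278,225,34,56,10,"d2tip")
tcp=np.array([.4717,.3934])
def zline(f,u,v,xy):
    d,c=ray(f,u,v)
    # vertical plane through xy facing camera: minimise horizontal distance
    k=np.dot(d[:2],xy-c[:2])/np.dot(d[:2],d[:2]); p=c+k*d; return p, p[:2]-xy
print("pivot",zline(s,295.3,246.2,tcp))
e=np.radians(82.3); yv=np.array([np.cos(e),np.sin(e)])
for sg,(u,v) in((1,(287.,275.)),(-1,(299.2,269.5))): print("tip",sg,zline(s,u,v,tcp+sg*.0145*yv))
print("pivot in stand",zline(s1,295.3,289,tcp), proj(s,[[tcp[0],tcp[1],.1735],[tcp[0],tcp[1],.2175-.0438-.060]]))
E
```

```text
pivot (array([0.4722, 0.3939, 0.1666]), array([0.0005, 0.0005]))
tip 1 (array([0.4777, 0.4121, 0.1136]), array([0.0041, 0.0043]))
tip -1 (array([0.4746, 0.3839, 0.1138]), array([0.0048, 0.0048]))
pivot in stand (array([0.4743, 0.3961, 0.0777]), array([0.0026, 0.0027])) [[295.5587 242.6787]
 [296.6744 272.0729]]
```

View pics/d2tip.png

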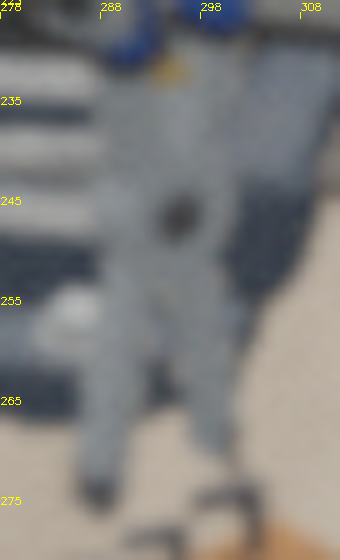

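```bash
python3 - <<'E'
from h import *
np.set_printoptions(precision=4,suppress=True)
s=pickle.load(open("scene_d2.pkl","rb"))
im=s["frame"][170:290,260:345,::-1]; im=cv2.resize(im,None,fx=7,fy=5,interpolation=cv2.INTER_CUBIC)
# expected vertical axis overlay
tcp=[.4717,.3934]
for z in np.linspace(.10,.26,9):
    u,v=proj(s,[tcp[0],tcp[1],z])[0]; cv2.circle(im,(int((u-260+.5)*7),int((v-170+.5)*5)),3,(0,255,0),-1)
cv2.imwrite("pics/d2ax.png",im)
# depth on tool
for n,(u,v) in dict(pivot=(292,250),lh=(288,262),tipl=(287,270),tipr=(299,266),rh=(300,215)).items():
    d=np.median(s["depth"][v-1:v+2,u-1:u+2]); r,c=ray(s,u,v); print(n,c+r*d)
E
```

```text
pivot [0.472  0.4025 0.1625]
lh [0.4785 0.4073 0.138 ]
tipl [0.4794 0.4099 0.1224]
tipr [0.4741 0.3846 0.1216]
rh [0.4651 0.3868 0.2262]
```

View pics/d2ax.png

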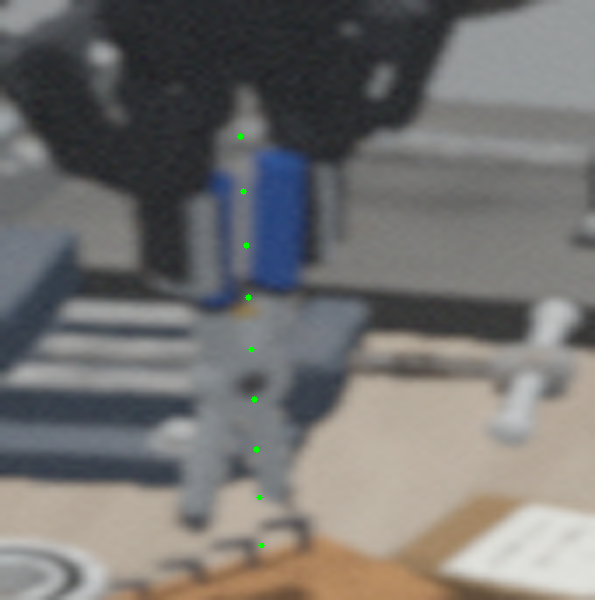

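View pics/top_d2.png

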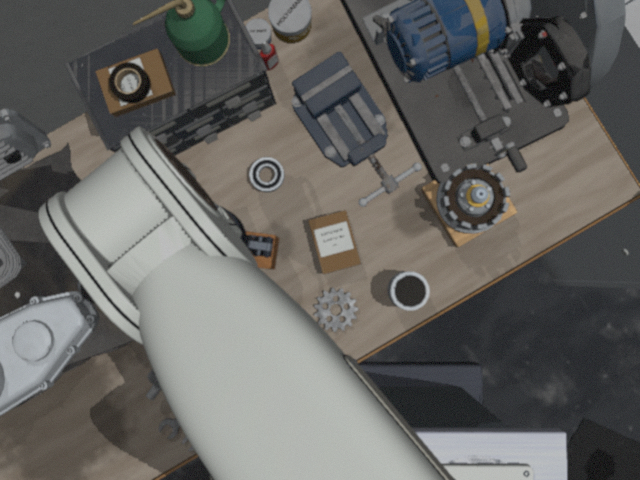

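```bash
python3 - <<'E'
from rb import *
print(solve_ik([.43,.2,.26],O(222)))
reach([.43,.2,.26],O(222)); st()
o=snap("e1"); crop(o["scene"],310,150,110,120,6,"e1s"); crop(o["top"],160,235,70,60,11,"e1t"); st()
E
```

```text
[ 24.9439  10.4436  -1.3146  78.2418   0.     -17.0561]
 t=15.45 ee [0.4302 0.2003 0.2604] w 0.332 F [ 0.6811  0.1755 -1.769 ]
 t=15.55 ee [0.4302 0.2006 0.2599] w 0.331 F [ 0.2731  0.4728 -1.9747]
```

View pics/e1s.png

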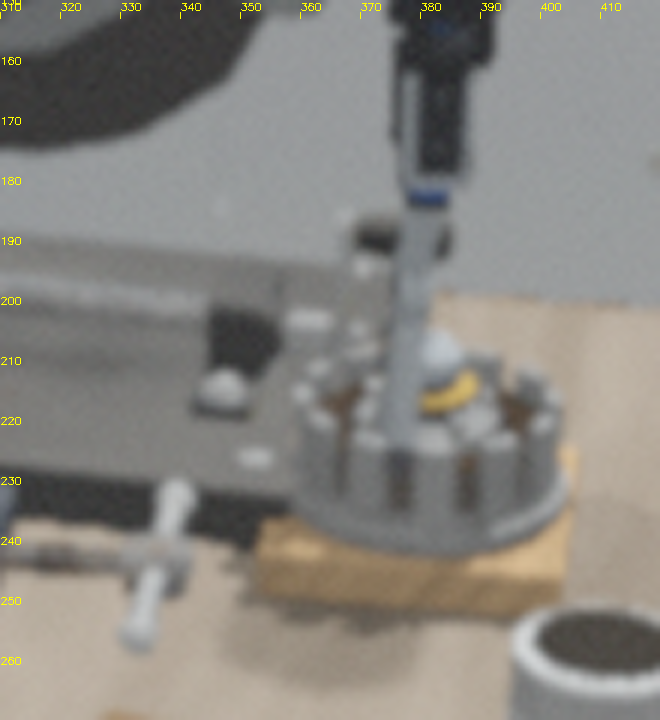

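View pics/e1t.png

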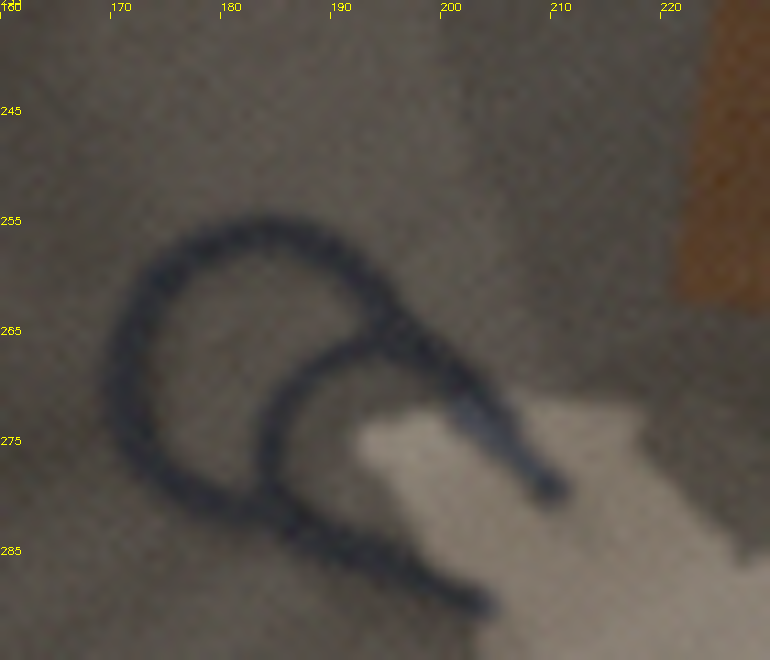

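View pics/scene_e1.png

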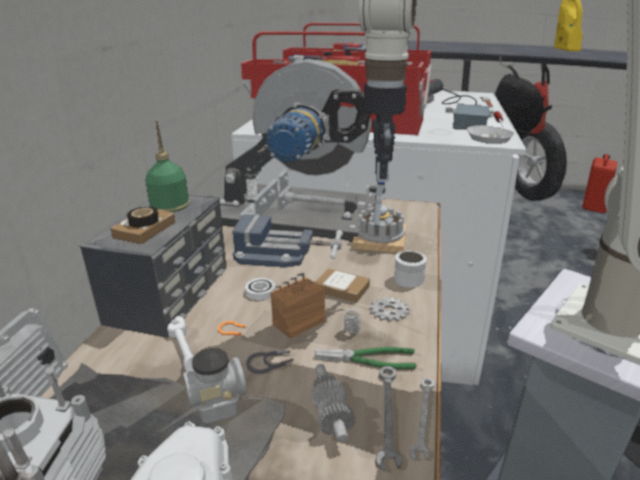

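```bash
python3 - <<'E'
from h import *
np.set_printoptions(precision=4,suppress=True)
t=pickle.load(open("top_e1.pkl","rb"))
z=.0055
a,b=atz(t,210.2-.5-.3,279.4-.5-.3,z),atz(t,204.1-.8,289.9-.8,z)
print("ear ends",a,b,np.linalg.norm(a-b),(a+b)/2); d=b-a; print("normal",np.degrees(np.arctan2(-d[0],d[1])),np.degrees(np.arctan2(d[1],d[0]))+90)
for n,(u,v) in dict(back=(184.5,275),).items(): print(n,atz(t,u,v,z))
s=pickle.load(open("scene_e1.pkl","rb"))
im=s["frame"][140:250,350:410,::-1]; im=cv2.resize(im,None,fx=10,fy=5,interpolation=cv2.INTER_CUBIC)
tcp=[.4302,.2005]
for zz in np.arange(.14,.32,.02):
    u,v=proj(s,[tcp[0],tcp[1],zz])[0]; print(zz,u,v); cv2.circle(im,(int((u-350+.5)*10),int((v-140+.5)*5)),3,(0,255,0),-1)
cv2.imwrite("pics/e1ax.png",im)
E
```

```text
ear ends [0.4195 0.4721 0.0055] [0.4007 0.4829 0.0055] 0.021680920399126592 [0.4101 0.4775 0.0055]
normal 60.12703218128665 240.12703218128664
back [0.426  0.5172 0.0055]
0.14 378.82149341859594 230.36924160978282
0.16 379.24733574219056 221.2579451369242
0.18 379.67594000796726 211.98128293000488
0.19999999999999998 380.10711541894005 202.53721621684213
0.21999999999999997 380.54064883692985 192.92382828858854
0.23999999999999996 380.9763027425354 183.1393449264129
0.25999999999999995 381.41381300538086 173.18215716644835
0.2799999999999999 381.85288644571403 163.0508466637312
0.29999999999999993 382.29319816637144 152.7442139462094
```

View pics/e1ax.png

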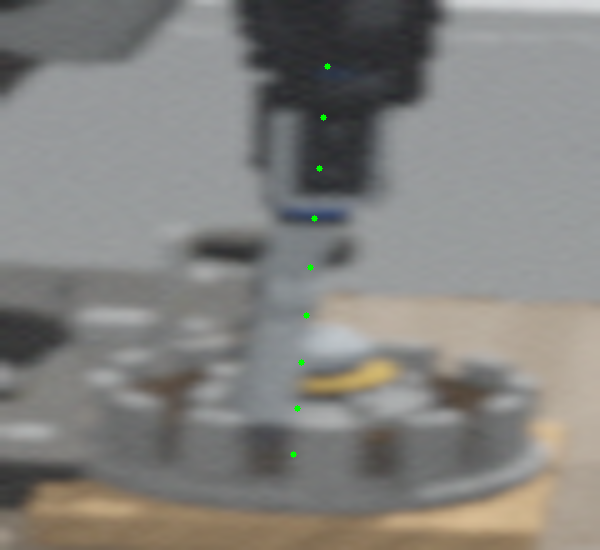

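```bash
cat >> rb.py <<'E'
from scipy.spatial.transform import Rotation as Rn
def OT(psi,th,ph=0.):
    "down, yaw psi, then tilt th about hand y, ph about hand x (deg)"
    r=Rn.from_euler("z",psi,degrees=True)*Rn.from_euler("x",180,degrees=True)*Rn.from_euler("y",th,degrees=True)*Rn.from_euler("x",ph,degrees=True)
    return list(r.as_euler("xyz",degrees=True))
E
python3 - <<'E'
from rb import *
o=OT(240,3.2); print(o, solve_ik([.413,.481,.15],o))
reach([.413,.481,.22],o); st()
servo_line([.413,.481,.145],feed=.2); st()
o=snap("f1"); crop(o["scene"],235,230,90,140,5,"f1s")
E
```

```text
[np.float64(-180.0), np.float64(-3.2000000000000046), np.float64(-120.00000000000001)] [ 49.6157  34.3544  17.6773  76.4706  -0.5765 -10.3685]
 t=16.65 ee [0.4135 0.4801 0.2202] w 0.333 F [ 0.8901  0.1647 -0.6986]
 t=17.18 ee [0.4139 0.4801 0.1462] w 0.332 F [-0.1807 -0.3178 -1.3433]
```

View pics/f1s.png

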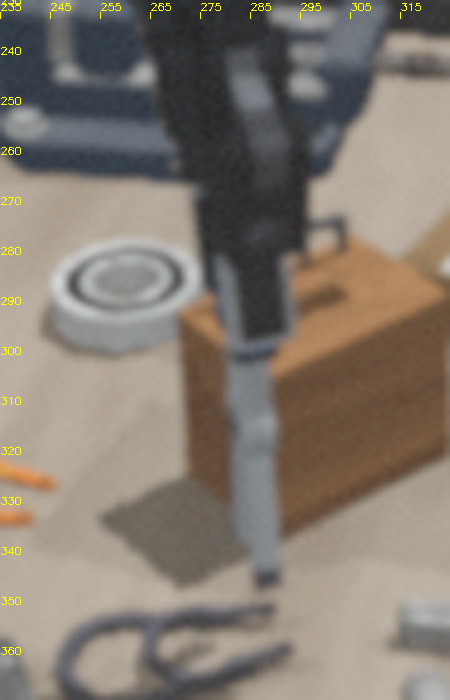

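```bash
python3 - <<'E'
from h import *
np.set_printoptions(precision=4,suppress=True)
s=pickle.load(open("scene_f1.pkl","rb"))
u0,v0,w,h=255,270,55,90
im=s["frame"][v0:v0+h,u0:u0+w,::-1]; im=cv2.resize(im,None,fx=12,fy=6.5,interpolation=cv2.INTER_CUBIC)
tcp=np.array([.4137,.4801])
P=lambda p:(lambda q:(int((q[0]-u0+.5)*12),int((q[1]-v0+.5)*6.5)))(proj(s,p)[0])
for zz in np.arange(.03,.15,.01): cv2.circle(im,P([*tcp,zz]),2,(0,255,0),-1)
e=np.radians(150); yv=np.array([np.cos(e),np.sin(e)]);xv=np.array([np.cos(np.radians(60)),np.sin(np.radians(60))])
for sg in(1,-1):
    for zz in np.arange(.03,.06,.005): cv2.circle(im,P([*(tcp+sg*.0145*yv),zz]),2,(0,0,255),-1)
# gap points at z .0055: expected ears
c=np.array([.424,.5018]);
for dx in(18,23,28):
    for sg in(1,-1): cv2.circle(im,P([*(c-dx/1000*xv+sg*.0105*yv),.0055]),2,(255,0,255),-1)
for k in range(0,w,5): cv2.putText(im,str(u0+k),(k*12,10),0,.35,(0,255,255),1)
for k in range(0,h,10): cv2.putText(im,str(v0+k),(0,int(k*6.5)),0,.35,(0,255,255),1)
cv2.imwrite("pics/f1ax.png",im)
E
```

```text
(no output)
```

View pics/f1ax.png

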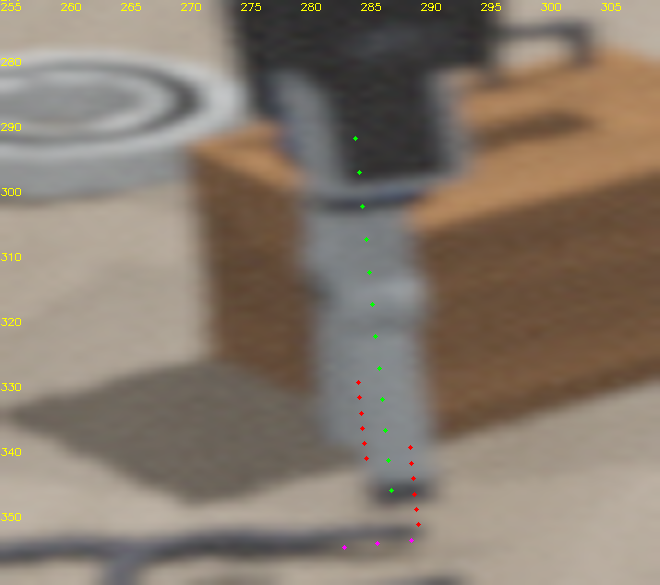

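```bash
python3 - <<'E'
from rb import *
for _ in range(4): print(np.array(read_ee_pos()),np.array(read_ee_rot()))
servo_line([.4128,.4812,.121],feed=.12); wait(.1); st()
for _ in range(3): print(np.array(read_ee_pos()))
o=snap("f2"); crop(o["scene"],255,290,60,90,9,"f2s")
E
```

```text
[0.4144 0.4815 0.1476] [-179.9504   -2.9523 -120.0697]
[0.4144 0.4815 0.1476] [-179.9504   -2.9523 -120.0697]
[0.4144 0.4815 0.1476] [-179.9504   -2.9523 -120.0697]
[0.4144 0.4815 0.1476] [-179.9504   -2.9523 -120.0697]
 t=17.73 ee [0.4132 0.4817 0.1223] w 0.332 F [ 0.6866 -0.6936 -1.3762]
[0.4132 0.4817 0.1223]
[0.4132 0.4817 0.1223]
[0.4132 0.4817 0.1223]
```

View pics/f2s.png

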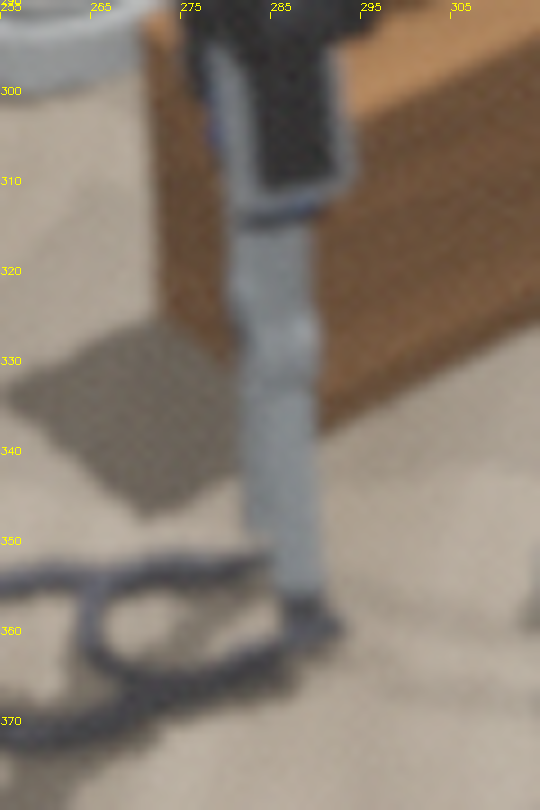

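```bash
python3 - <<'E'
from h import *
np.set_printoptions(precision=4,suppress=True)
s=pickle.load(open("scene_f2.pkl","rb"));c1=pickle.load(open("scene_e1.pkl","rb"))
crop(c1,240,335,65,45,11,"e1ear")
yv=np.array([-.866,.5]);xv=np.array([.5,.866])
for zt in(.011,.0125,.014):
    a=atz(s,287.3-.5,359.5-.5,zt)[:2];b=atz(s,282.8-.5,350.8-.5,zt)[:2];m=(a+b)/2
    print("tips",a,b,m,"sep",(a-b)@yv,(a-b)@xv)
for ze in(.0055,):
    a=atz(c1,291.3-.5,359.3-.5,ze)[:2];b=atz(c1,288.6-.5,352-.5,ze)[:2];e=(a+b)/2;print("ears",a,b,e,"sep",(a-b)@yv,(a-b)@xv)
    print("tip-ear in clip -x, y", -(m-e)@xv,(m-e)@yv)
E
```

```text
tips [0.4048 0.491 ] [0.4271 0.4799] [0.4159 0.4854] sep 0.02482570399807595 -0.0015979256551178795
tips [0.4035 0.4922] [0.4257 0.4812] [0.4146 0.4867] sep 0.024758937896323406 -0.001593628203295717
tips [0.4022 0.4933] [0.4243 0.4824] [0.4133 0.4879] sep 0.024692171794570984 -0.001589330751473562
ears [0.4048 0.4816] [0.4221 0.471 ] [0.4134 0.4763] sep 0.020334929576678668 0.0005814208374235763
tip-ear in clip -x, y -0.009936316924787003 0.005916299450610076
```

View pics/e1ear.png

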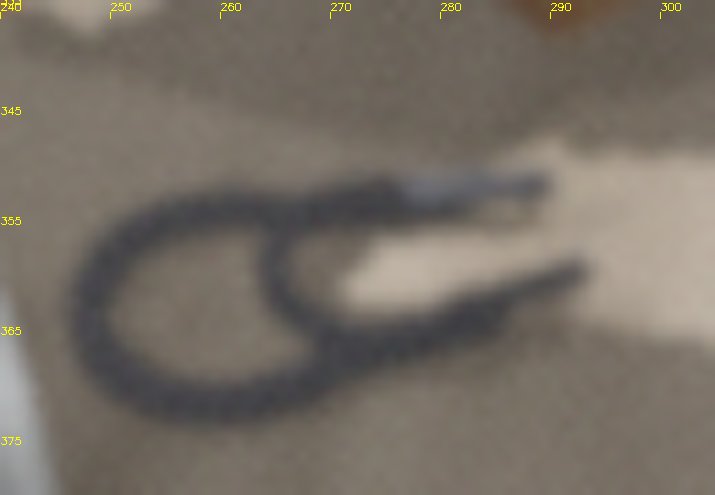

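```bash
python3 - <<'E'
from rb import *
servo_line([.4115,.4789,.1175],feed=.08); wait(.1); st()
o=snap("f3"); crop(o["scene"],255,290,60,90,9,"f3s")
E
```

```text
t=18.18 ee [0.4115 0.4788 0.1176] w 0.333 F [-0.4514 -0.5545 -1.8075]
```

View pics/f3s.png

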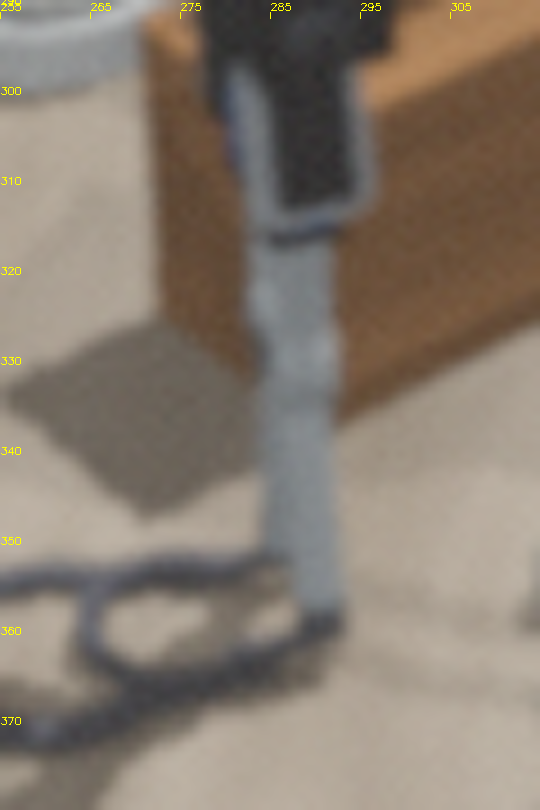

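```bash
python3 - <<'E'
from rb import *
let_go(); st("open")
o=snap("g1"); crop(o["scene"],245,250,75,125,6,"g1s")
E
```

```text
open t=18.87 ee [0.4116 0.479  0.1177] w 1.001 F [-0.2896  0.7002  0.2516]
```

View pics/g1s.png

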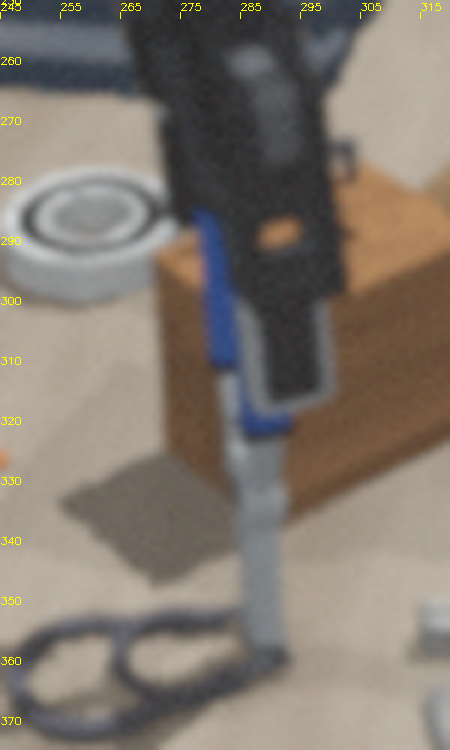

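```bash
python3 - <<'E'
from h import *
np.set_printoptions(precision=4,suppress=True)
s=pickle.load(open("scene_g1.pkl","rb"))
b=np.array([.4115,.4788]);yv=np.array([-.866,.5]);xv=np.array([.5,.866])
u0,v0,w,h=255,270,55,105
im=cv2.resize(s["frame"][v0:v0+h,u0:u0+w,::-1],None,fx=12,fy=5.7,interpolation=cv2.INTER_CUBIC)
P=lambda p:(lambda q:(int((q[0]-u0+.5)*12),int((q[1]-v0+.5)*5.7)))(proj(s,p)[0])
for zz in np.arange(0,.15,.01): cv2.circle(im,P([*b,zz]),2,(0,255,0),-1)
for sx in(5,-5):
  for sy in(7,-7):
    for zz in np.arange(0,.03,.01): cv2.circle(im,P([*(b+sx/1000*xv+sy/1000*yv),zz]),2,(0,0,255),-1)
for k in range(0,w,5): cv2.putText(im,str(u0+k),(k*12,10),0,.35,(0,255,255),1)
for k in range(0,h,10): cv2.putText(im,str(v0+k),(0,int(k*5.7)),0,.35,(0,255,255),1)
cv2.imwrite("pics/g1ax.png",im)
E
```

```text
(no output)
```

View pics/g1ax.png

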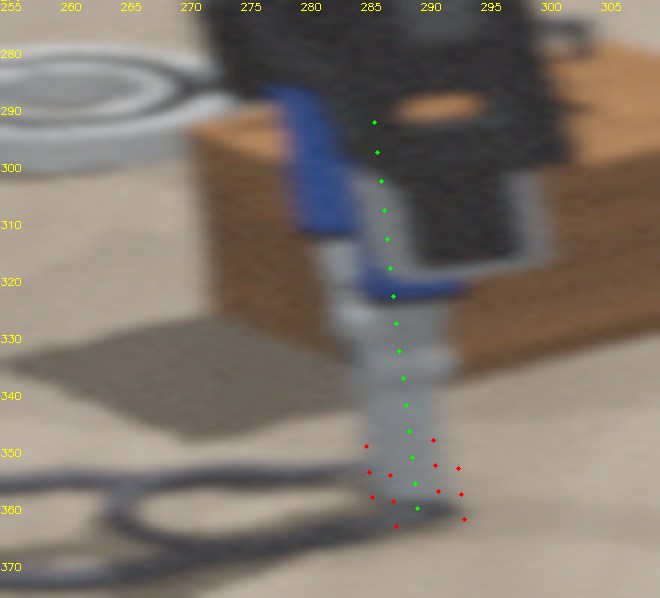

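```bash
python3 - <<'E'
from rb import *
close(); st("closed")
o=snap("g2"); crop(o["scene"],245,250,75,125,6,"g2s")
E
```

```text
closed t=19.53 ee [0.4141 0.4819 0.1219] w 0.336 F [ 1.2628  0.7552 10.6465]
```

View pics/g2s.png

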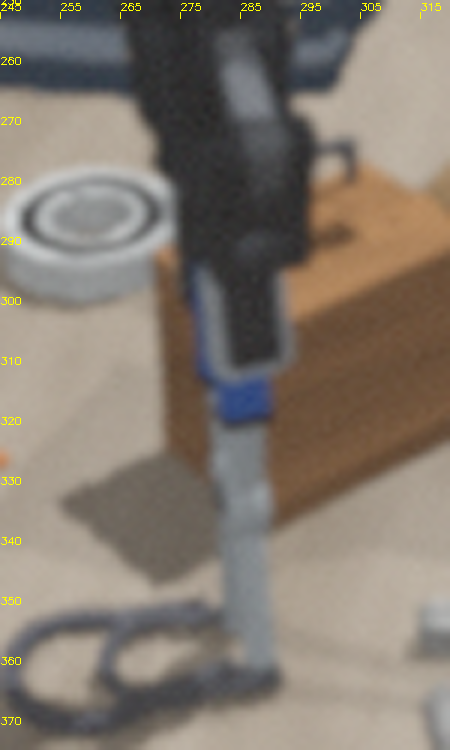

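```bash
python3 - <<'E'
from rb import *
servo_line([.413,.480,.150],feed=.08); wait(.1); st("up")
o=snap("g3"); crop(o["scene"],245,235,75,135,6,"g3s")
E
```

```text
up t=20.29 ee [0.4125 0.4795 0.1489] w 0.326 F [-1.1186  0.2217 -1.7573]
```

View pics/g3s.png

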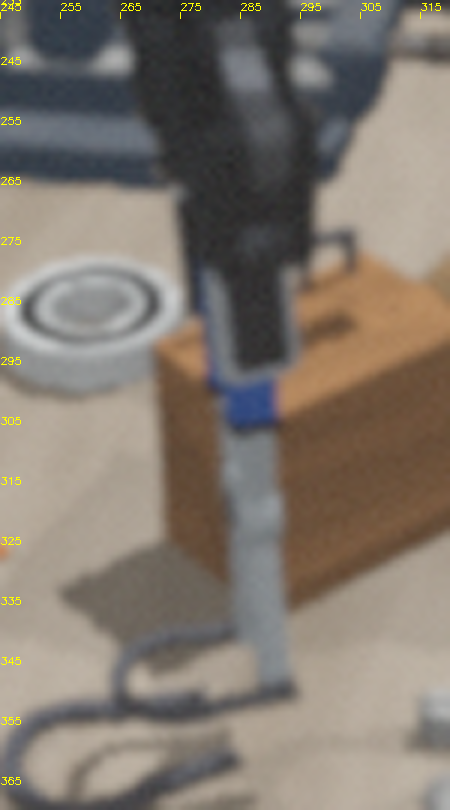

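```bash
python3 - <<'E'
from rb import *
servo_line([.413,.480,.235],feed=.15); wait(.25); st("up")
o=snap("g4"); crop(o["scene"],245,190,75,125,6,"g4s")
E
```

```text
up t=21.36 ee [0.4126 0.4796 0.2337] w 0.330 F [ 0.6635 -0.0069 -1.276 ]
```

View pics/g4s.png

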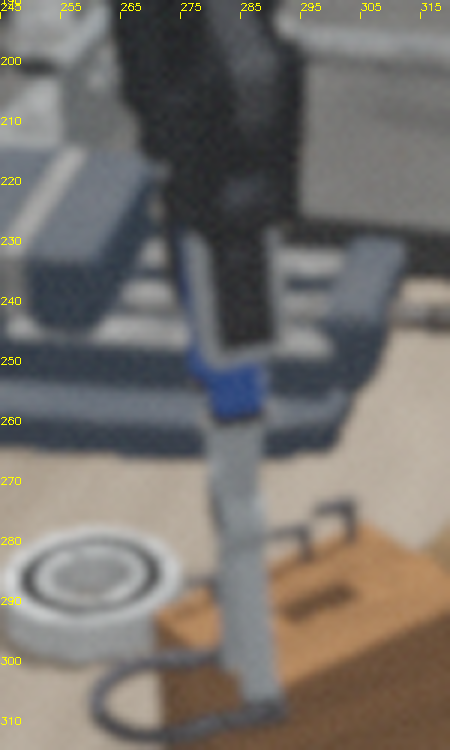

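```bash
python3 - <<'E'
from h import *
s=pickle.load(open("scene_g4.pkl","rb"))
u0,v0,w,h=252,250,46,70
im=cv2.resize(s["frame"][v0:v0+h,u0:u0+w,::-1],None,fx=16,fy=8,interpolation=cv2.INTER_CUBIC)
for k in range(0,w,5): cv2.putText(im,str(u0+k),(k*16,10),0,.4,(0,255,255),1);cv2.line(im,(k*16,12),(k*16,20),(0,255,255),1)
for k in range(0,h,5): cv2.putText(im,str(v0+k),(0,k*8+4),0,.4,(0,255,255),1)
cv2.imwrite("pics/g4z.png",im)
E
```

```text
(no output)
```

View pics/g4z.png

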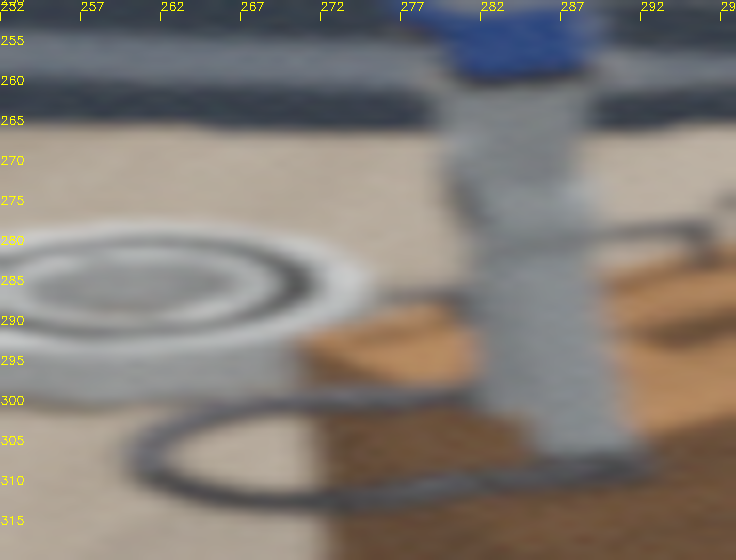

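```bash
cat > spread.py <<'E'
from h import *
from scipy.optimize import least_squares
from scipy.spatial.transform import Rotation as Rn
def sp_model(rm=18.5,xs=13,ye=11.2,a=.145):
    y0=np.sqrt(rm*rm-xs*xs);th=np.arctan2(y0,xs);t=np.linspace(th,np.pi,60)
    up=np.c_[rm*np.cos(t),rm*np.sin(t)]; e=np.c_[np.linspace(29,xs,20)[:-1],np.linspace(ye,y0,20)[:-1]]
    up=np.r_[e,up]; hx,hy=-8,np.sqrt(rm*rm-64)
    m=up[:,0]>hx; d=up[m]-[hx,hy]; c,s=np.cos(a),np.sin(a); up[m]=np.c_[c*d[:,0]-s*d[:,1],s*d[:,0]+c*d[:,1]]+[hx,hy]
    pts=np.r_[up,(up*[1,-1])[::-1]]; return np.c_[pts,np.zeros(len(pts))]/1000
def fit_spread(f,pix,c0,yaw0,sig=(.004,.004,.004,3,8,3)):
    M=sp_model(); pix=np.array(pix,float)-.5
    def pts(p): return Rn.from_euler("ZYX",[p[3],p[4],p[5]],degrees=True).apply(M)+p[:3]
    def res(p):
        q=proj(f,pts(p)); A,B=q[:-1],q[1:]; AB=B-A
        r=[]
        for u in pix:
            t=np.clip(((u-A)*AB).sum(1)/((AB**2).sum(1)+1e-9),0,1); d=A+t[:,None]*AB-u; k=(d**2).sum(1).argmin(); r+=list(d[k]/.5)
        pr=(np.array(p)-[*c0,yaw0,0,0])/sig
        return np.r_[r,pr]
    r=least_squares(res,[*c0,yaw0,0,0],x_scale=[.001,.001,.001,1,1,1]); return r.x,r.cost,pts(r.x)
E
python3 - <<'E'
from spread import *
np.set_printoptions(precision=4,suppress=True)
s=pickle.load(open("scene_g4.pkl","rb"))
px=[(281,299.7),(276,299.7),(270,300.5),(265,302),(262,304.5),(261.3,307.5),(263.5,310.5),(268,312.3),(273,312.6),(278,311.3),(283,309.7),(288,308.6),(291.5,308)]
tcp=np.array([.4126,.4796,.2337]); d=np.array([np.cos(np.radians(240)),np.sin(np.radians(240))])
c0=np.r_[tcp[:2]-.023*d,tcp[2]-.104]
for sig in((.004,.004,.004,3,8,3),(.002,.002,.006,3,8,3)):
    x,c,P=fit_spread(s,px,c0,240,sig); print(x,c,"c0",c0)
q=proj(s,P);u0,v0=252,250
im=cv2.imread("pics/g4z.png")
for a,b in q: cv2.circle(im,(int((a-u0+.5)*16),int((b-v0+.5)*8)),2,(0,255,0),-1)
cv2.imwrite("pics/g4fit.png",im)
E
```

```text
[  0.4193   0.5028   0.1206 239.7039  -0.0924  -3.6629] 5.768933916500036 c0 [0.4241 0.4995 0.1297]
[  0.4231   0.4997   0.1172 239.7     -0.077   -3.4288] 4.257820753910349 c0 [0.4241 0.4995 0.1297]
```

View pics/g4fit.png

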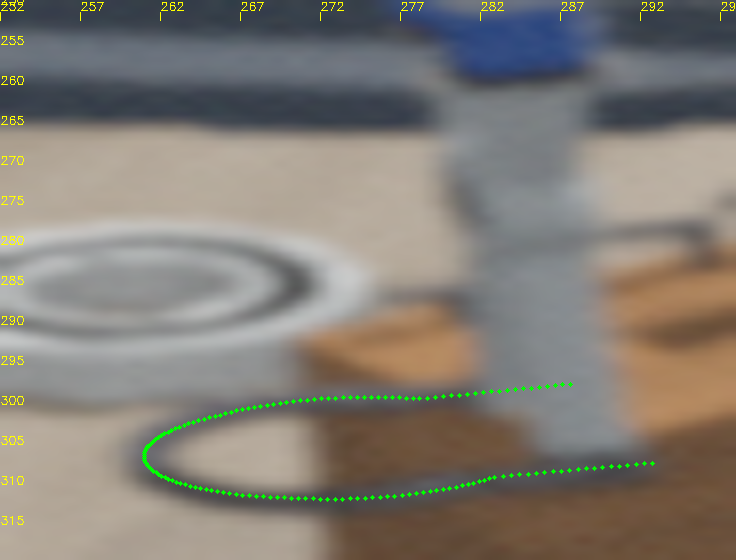

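```bash
python3 - <<'E'
from rb import *
servo_line([.413,.480,.265],feed=.3)
o=OT(191,3.2); print(solve_ik([.5367,.0047,.26],o))
reach([.5367,.0047,.25],o); st()
servo_line([.5367,.0047,.228],feed=.1); wait(.2); st()
o=snap("h1"); crop(o["scene"],330,140,90,110,6,"h1s"); crop(o["top"],420,150,110,90,7,"h1t")
E
```

```text
[  0.8101  20.1759  11.6023  84.576   -0.5658 -10.1743]
 t=23.50 ee [0.5369 0.0057 0.25  ] w 0.329 F [-1.1038  0.1915 -2.2203]
 t=24.07 ee [0.5372 0.0049 0.2287] w 0.329 F [-0.1691 -0.5409 -2.1721]
```

View pics/h1s.png

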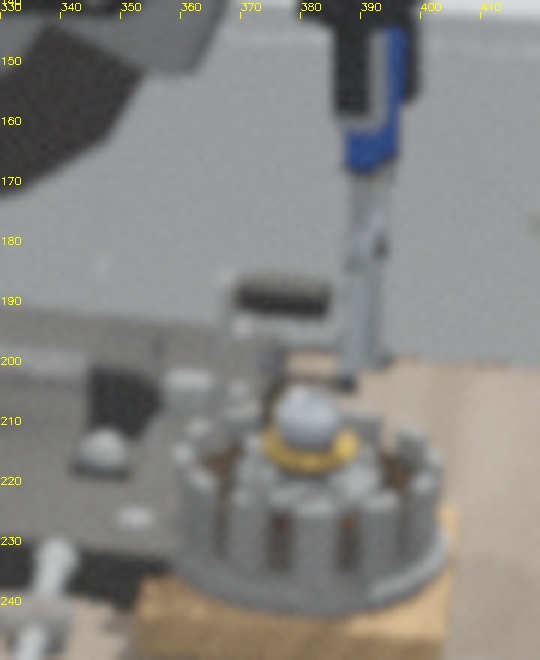

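View pics/h1t.png

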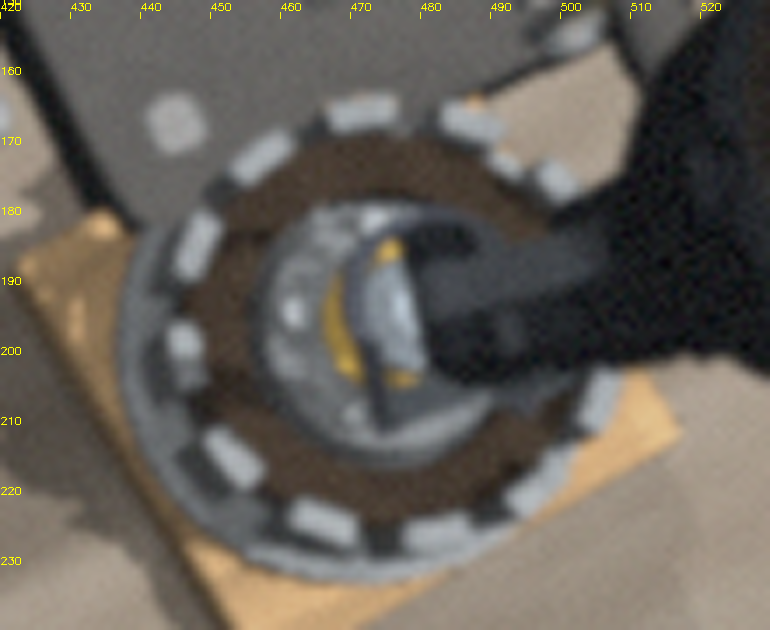

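```bash
python3 - <<'E'
from spread import *
np.set_printoptions(precision=4,suppress=True)
t=pickle.load(open("top_h1.pkl","rb"));s=pickle.load(open("scene_h1.pkl","rb"))
px=[(474.3,210.5),(473,203.5),(471.4,198),(470.8,192),(472,187.3),(474.5,183.8),(478,181.7),(483,181.2),(486,183)]
tcp=np.array([.5372,.0049,.2287]);a=np.radians(11)
c0=np.r_[tcp[:2]+.0227*np.array([np.cos(a),np.sin(a)]),tcp[2]-.1166]
x,c,P=fit_spread(t,px,c0,191,(.005,.005,.001,4,1,1)); print(x,c,"c0",c0)
u0,v0,w,h=460,172,40,46
im=cv2.resize(t["frame"][v0:v0+h,u0:u0+w,::-1],None,fx=13,fy=13,interpolation=cv2.INTER_CUBIC)
for q in proj(t,P): cv2.circle(im,(int((q[0]-u0+.5)*13),int((q[1]-v0+.5)*13)),2,(0,255,0),-1)
for z,col in((.094,(255,0,0)),(.074,(0,0,255))):
    q=proj(t,[.559,.0092,z])[0]; cv2.circle(im,(int((q[0]-u0+.5)*13),int((q[1]-v0+.5)*13)),4,col,-1)
cv2.imwrite("pics/h1fit.png",im)
crop(s,360,185,40,40,14,"h1z")
E
```

```text
[  0.5582   0.0116   0.112  186.8799  -0.0563  -0.2266] 4.690580428481441 c0 [0.5595 0.0092 0.1121]
```

View pics/h1fit.png

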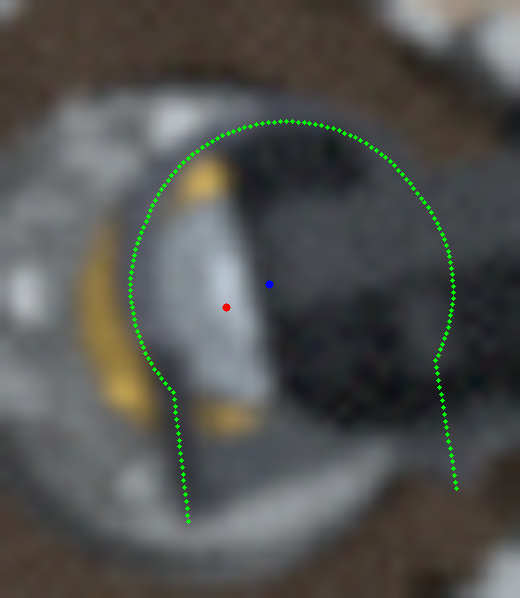

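View pics/h1z.png

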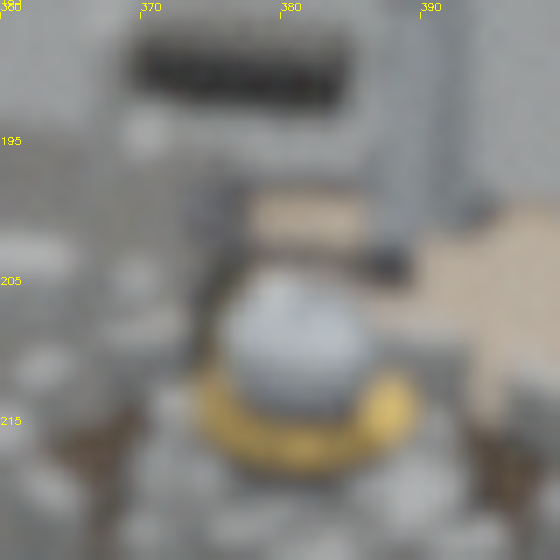

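```bash
python3 - <<'E'
from rb import *
servo_line([.5365,.0039,.2105],feed=.06); wait(.2); st()
o=snap("h2"); crop(o["scene"],355,180,50,45,13,"h2s"); crop(o["top"],455,172,45,46,13,"h2t"); st()
E
```

```text
t=24.81 ee [0.5366 0.0039 0.2107] w 0.333 F [-0.2967 -0.0737 -1.7843]
 t=24.91 ee [0.5367 0.0039 0.2108] w 0.329 F [-0.1819 -1.1381 -1.4754]
```

View pics/h2s.png

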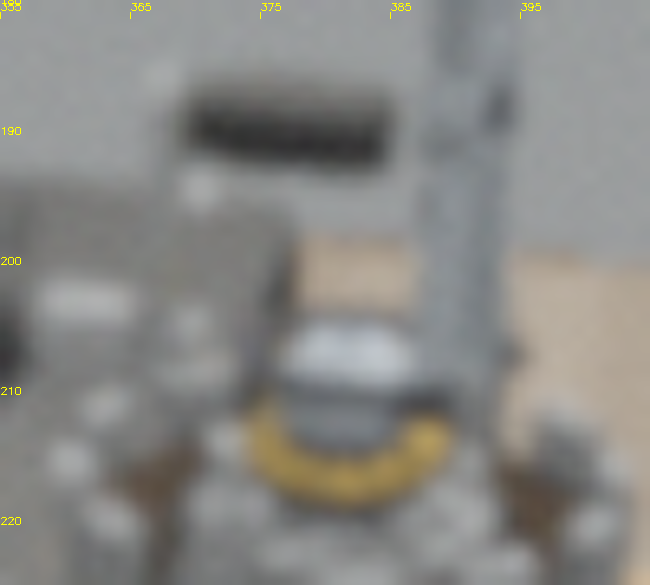

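View pics/h2t.png

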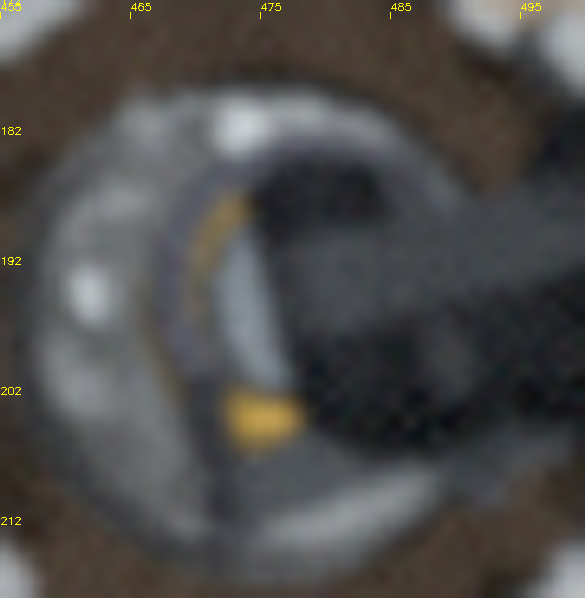

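```bash
python3 - <<'E'
from spread import *
np.set_printoptions(precision=4,suppress=True)
t=pickle.load(open("top_h2.pkl","rb"))
px=[(472.2,211),(470.7,205),(469.2,200),(468,195.5),(468.2,191),(470,187),(473,184.4),(477,182.9),(481.5,182.7),(485.5,184.2),(488.5,187)]
px=[(a,b) for a,b in px]
tcp=np.array([.5367,.0039,.2107]);a=np.radians(11)
c0=np.r_[tcp[:2]+.0227*np.array([np.cos(a),np.sin(a)]),tcp[2]-.1166]
x,c,P=fit_spread(t,px,c0,191,(.01,.01,.001,6,1,1)); print(x,c,"c0",c0)
# free circle fit on the ring points only, plane z
W=np.array([atz(t,u-.5,v-.5,.0942)[:2] for u,v in px[3:]])
A=np.c_[2*W,np.ones(len(W))]; sol=np.linalg.lstsq(A,(W**2).sum(1),rcond=None)[0]; print("circle",sol[:2],np.sqrt(sol[2]+sol[:2]@sol[:2]))
u0,v0=455,172
im=cv2.imread("pics/h2t.png")
for q in proj(t,P): cv2.circle(im,(int((q[0]-u0+.5)*13),int((q[1]-v0+.5)*13)),2,(0,255,0),-1)
for z,col in((.094,(255,0,0)),(.074,(0,0,255))):
    q=proj(t,[.559,.0092,z])[0]; cv2.circle(im,(int((q[0]-u0+.5)*13),int((q[1]-v0+.5)*13)),4,col,-1)
cv2.imwrite("pics/h2fit.png",im)
E
```

```text
[  0.5594   0.0111   0.0941 187.6416  -0.0641  -0.0854] 1.6033486781086292 c0 [0.559  0.0082 0.0941]
circle [0.5588 0.0113] 0.01891184764332074
```

View pics/h2fit.png

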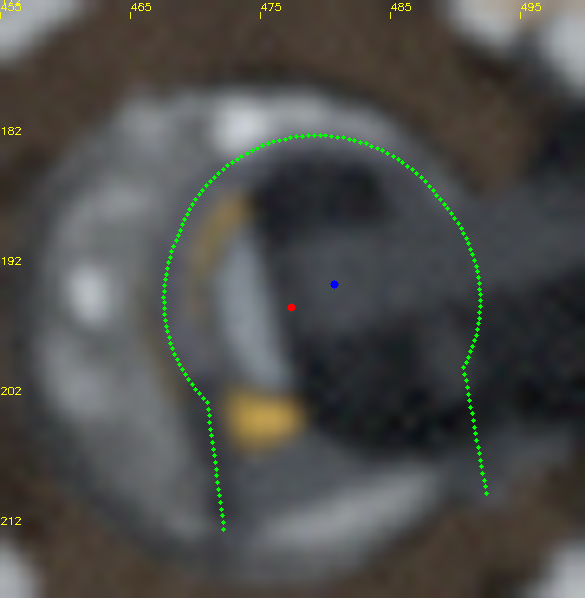

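```bash
python3 - <<'E'
from rb import *
servo_line([.5365,.0020,.2095],feed=.06); wait(.1); st()
for z in(.2065,.2035,.2010):
    servo_line([.5365,.0020,z],feed=.04); wait(.1); st(z); 
    if read_contact_force()[2]>8: break
o=snap("h3"); crop(o["scene"],355,180,50,45,13,"h3s"); crop(o["top"],455,172,45,46,13,"h3t"); st()
E
```

```text
t=25.26 ee [0.5365 0.002  0.2095] w 0.331 F [ 0.9145 -0.363  -1.554 ]
0.2065 t=25.61 ee [0.5364 0.002  0.2064] w 0.335 F [ 0.9974  0.1895 -1.9751]
0.2035 t=25.96 ee [0.5365 0.002  0.2034] w 0.330 F [-0.0664  0.1149 -1.9074]
0.201 t=26.31 ee [0.5365 0.002  0.201 ] w 0.329 F [ 0.6635 -0.5279 -1.2332]
 t=26.41 ee [0.5365 0.002  0.201 ] w 0.330 F [ 0.1384 -0.684  -2.324 ]
```

View pics/h3s.png

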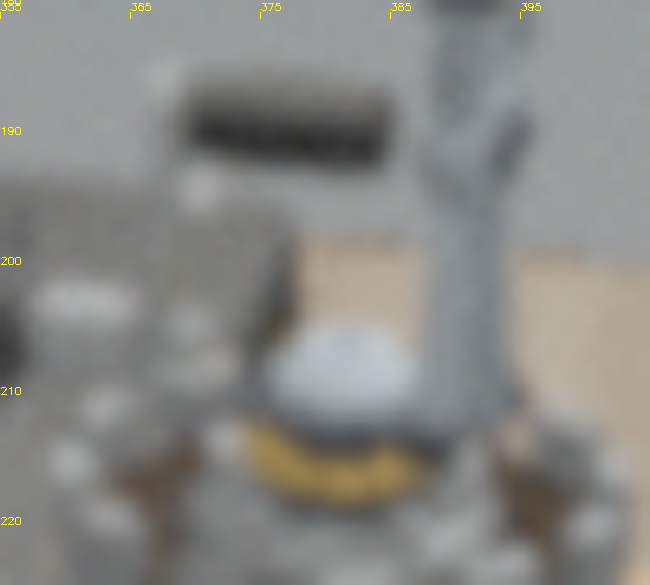

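View pics/h3t.png

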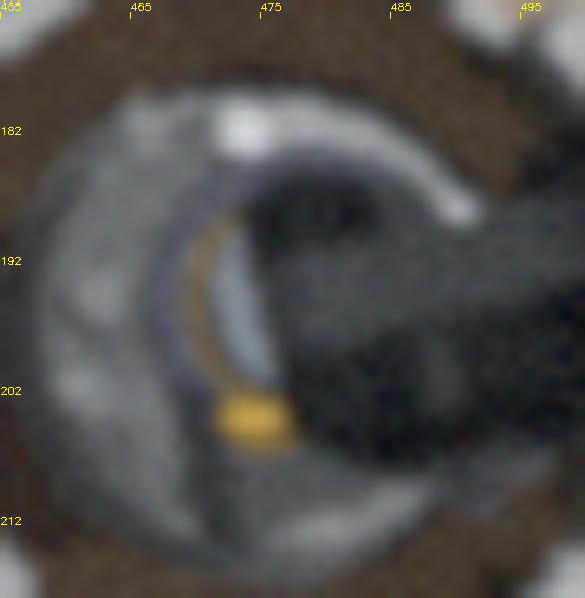

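```bash
python3 - <<'E'
from rb import *
for z in(.198,.1955,.194,.193,.1925):
    servo_line([.5365,.0020,z],feed=.04); wait(.15); st(z)
    if read_contact_force()[2]>1.5: break
o=snap("h4"); crop(o["scene"],355,180,50,45,13,"h4s"); crop(o["top"],455,172,45,46,13,"h4t"); st()
E
```

```text
0.198 t=26.81 ee [0.5365 0.002  0.198 ] w 0.331 F [ 0.3284  0.1102 -1.7764]
0.1955 t=27.21 ee [0.5365 0.002  0.1955] w 0.331 F [-0.1418 -1.2696 -2.4742]
0.194 t=27.61 ee [0.5365 0.002  0.194 ] w 0.330 F [-0.7509 -0.2864 -1.3176]
0.193 t=28.01 ee [0.5366 0.002  0.1931] w 0.333 F [ 0.5734 -0.2446 -1.1069]
0.1925 t=28.41 ee [0.5366 0.002  0.1926] w 0.329 F [-0.8004  0.7011 -0.2495]
 t=28.51 ee [0.5366 0.002  0.1926] w 0.328 F [-0.3718  0.6172 -0.6279]
```

View pics/h4s.png

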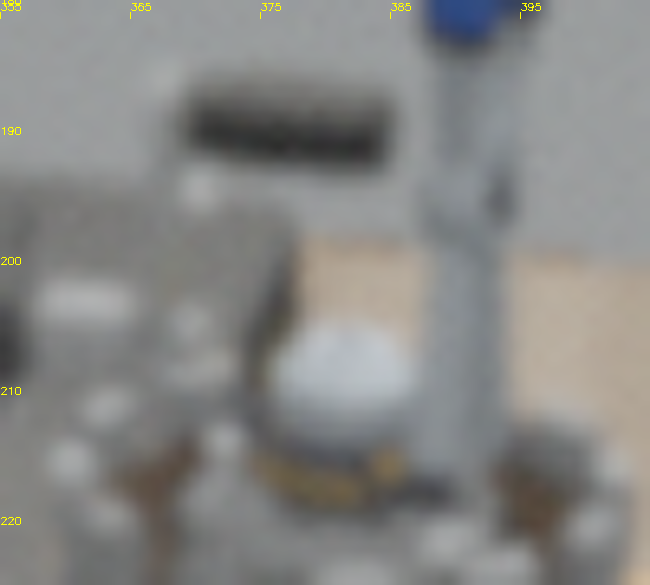

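View pics/h4t.png

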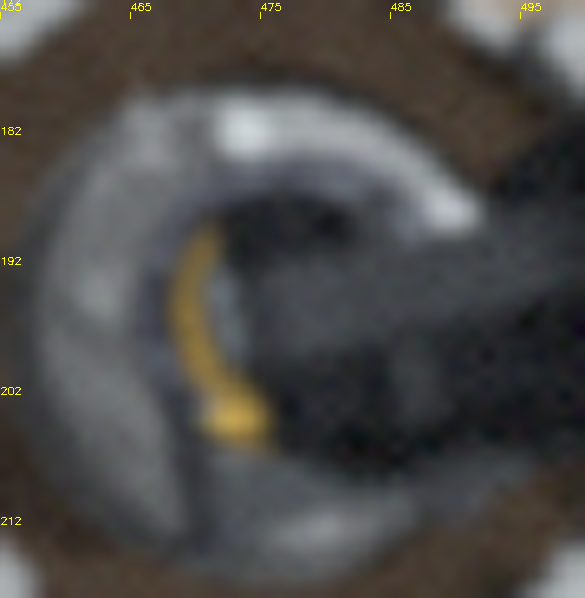

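```bash
python3 - <<'E'
from spread import *
np.set_printoptions(precision=4,suppress=True)
t=pickle.load(open("top_h4.pkl","rb"));s=pickle.load(open("scene_h4.pkl","rb"))
px=[(470,211.5),(469,205.5),(467.7,201),(466.8,196),(467.2,191.3),(469,188),(472,186),(476,185.1),(480,185.2),(484,187),(486.8,189.3)]
c0=[.559,.009,.0757]
x,c,P=fit_spread(t,px,c0,189,(.01,.01,.001,6,1,1)); print(x,c)
W=np.array([atz(t,u-.5,v-.5,.0757)[:2] for u,v in px[3:]])
A=np.c_[2*W,np.ones(len(W))]; sol=np.linalg.lstsq(A,(W**2).sum(1),rcond=None)[0]; print("circle",sol[:2],np.sqrt(sol[2]+sol[:2]@sol[:2]))
u0,v0=455,172
im=cv2.imread("pics/h4t.png")
for q in proj(t,P): cv2.circle(im,(int((q[0]-u0+.5)*13),int((q[1]-v0+.5)*13)),2,(0,255,0),-1)
a=np.linspace(0,6.28,60)
for z,r,col in((.094,.008,(255,0,0)),(.074,.0195,(0,0,255)),(.088,.0142,(255,255,0))):
    for q in proj(t,np.c_[.559+r*np.cos(a),.0092+r*np.sin(a),np.full(60,z)]): cv2.circle(im,(int((q[0]-u0+.5)*13),int((q[1]-v0+.5)*13)),1,col,-1)
cv2.imwrite("pics/h4fit.png",im)
u0,v0,w,h=360,195,40,35
im=cv2.resize(s["frame"][v0:v0+h,u0:u0+w,::-1],None,fx=16,fy=16,interpolation=cv2.INTER_CUBIC)
for z,r,col in((.094,.008,(255,0,0)),(.074,.0195,(0,0,255)),(.088,.0142,(255,255,0))):
    for q in proj(s,np.c_[.559+r*np.cos(a),.0092+r*np.sin(a),np.full(60,z)]): cv2.circle(im,(int((q[0]-u0+.5)*16),int((q[1]-v0+.5)*16)),1,col,-1)
cv2.imwrite("pics/h4fits.png",im)
E
```

```text
[  0.5587   0.009    0.0756 186.5733  -0.1732  -0.2308] 3.7027894482586627
circle [0.5588 0.0095] 0.018326098770116317
```

View pics/h4fit.png

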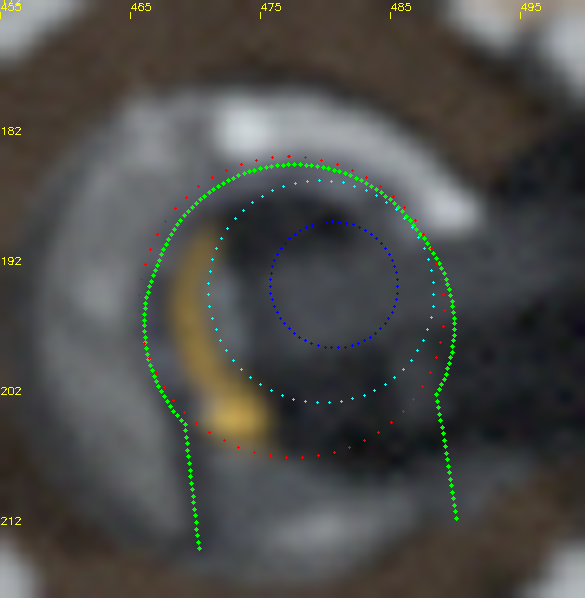

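View pics/h4fits.png

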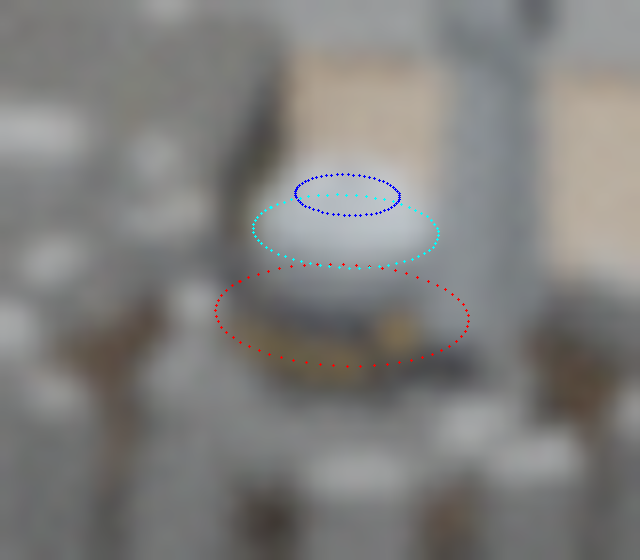

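View pics/scene_h4.png

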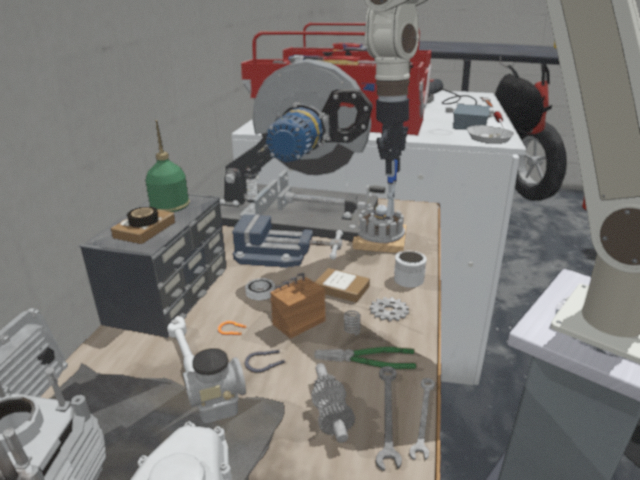

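```bash
python3 - <<'E'
from h import *
np.set_printoptions(precision=1,suppress=True)
a=pickle.load(open("top0.pkl","rb"))["frame"].astype(int);b=pickle.load(open("top_h4.pkl","rb"))["frame"].astype(int)
for n,(u,v,r) in dict(bearing=(266,174,22),piston=(409,291,24),spring=(277,303,14)).items():
    g=lambda im:cv2.cvtColor(im[v-r:v+r,u-r:u+r].astype(np.uint8),cv2.COLOR_RGB2GRAY).astype(np.float32)
    print(n,cv2.phaseCorrelate(g(a),g(b)))
E
python3 -c "
from rb import *
st()"
```

```text
bearing ((0.43694402099821517, 0.42841256549968065), 1.0011377084991078)
piston ((-0.012324765128301607, 0.06429717360045117), 0.9313261500663228)
spring ((-2.0685368587332142, 0.5685459115641205), 0.31366600195566813)
 t=28.51 ee [0.5366 0.002  0.1926] w 0.328 F [-0.3718  0.6172 -0.6279]
```

```bash
python3 - <<'E'
from rb import *
for z in(.1919,.1914,.1909):
    servo_line([.5365,.0020,z],feed=.03)
    f=[]
    for _ in range(6): wait(.03); f.append(read_contact_force()[2])
    print(z,np.mean(f),read_ee_pos()[2])
    if np.mean(f)>1.5: break
wait(.2); st()
o=snap("h5"); crop(o["scene"],355,180,50,45,13,"h5s"); crop(o["top"],455,172,45,46,13,"h5t")
E
```

```text
0.1919 0.7716645324382071 0.1919573667595428
0.1914 0.9606608282050605 0.1914494523771075
0.1909 1.4689398962151865 0.19093857230747346
 t=30.06 ee [0.5365 0.002  0.1909] w 0.330 F [ 0.4265 -0.5656  2.5037]
```

View pics/h5s.png

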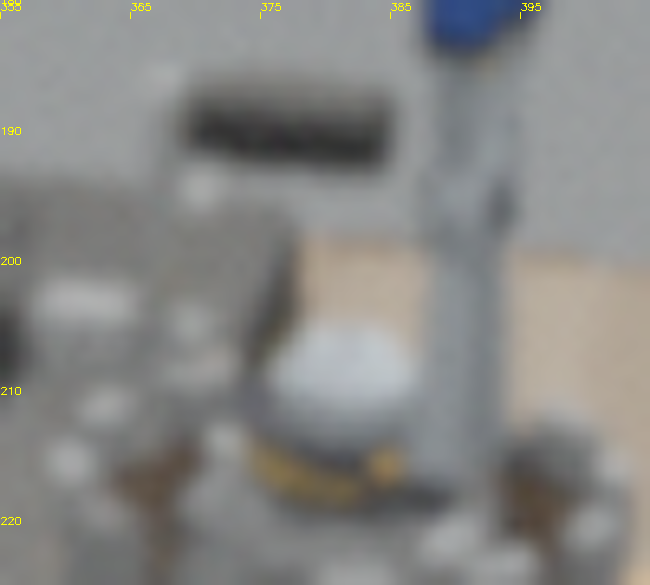

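View pics/h5t.png

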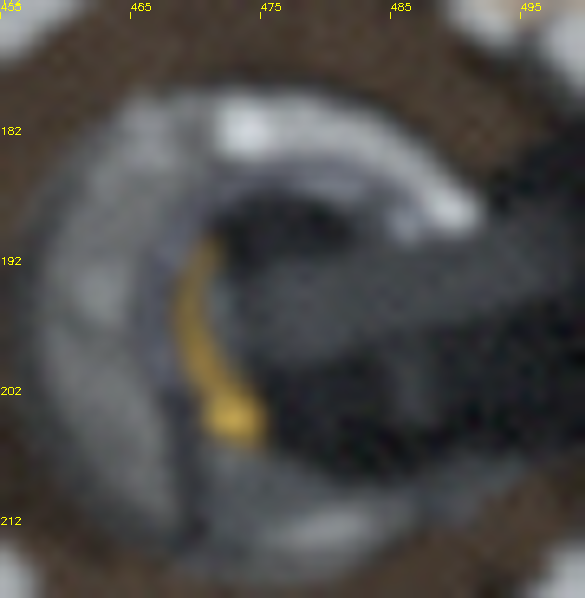

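```bash
python3 - <<'E'
from rb import *
servo_line([.5365,.0020,.1920],feed=.02)
f=[]
for _ in range(8): wait(.05); f.append(read_contact_force())
print(np.mean(f,0)); st()
finish_job(); print("done")
E
```

```text
[-0.0757  0.1457  0.5079]
 t=30.81 ee [0.5364 0.002  0.1919] w 0.329 F [ 1.2225 -0.5754  0.4348]
the job is handed in; nothing more can be done
done
```

The circlip is spread on the squeezed pliers and sits round the groove on the washer, with the gripper still holding. I handed it in at 30.8 s; no verdict is reported.

**What I did**
- **Gripper limit:** The gripper only opens or closes fully, so it could not carry the pliers with their tips together. I tried `close` once with an undocumented width argument; it was refused and nothing moved.
- **Clip moved first:** I took the clip off the carton with the fingers and laid it on the ears of the larger dark look-alike clip, which is about 4 mm thick. The first grab missed and shifted the clip about 5 mm; the second held.
- **Picking it up with the pliers:** I pulled the pliers from the stand squeezed, with about 35 N of drag. I then dropped them a few mm so they stood between the ears, and closed again to spread and lift the clip.
- **Fitting:** I lowered the clip over the nose to the washer and backed off to light contact.

**Last checks**
- **Centring:** The top camera puts the clip centre at about (0.559, 0.009), within about 0.5 mm of the shaft axis as measured. I took this 0.6 mm above the final height and did not refit it, and the calibration is good to about 2 mm.
- **Seating:** The vertical force rose from −1.8 N hanging to about +0.5 N, so there is light washer contact. The predicted clip mid-height is 75.4 mm; resting flat on the washer would be 75.5 mm.
- **Squeeze:** The grip opening reads 0.329, about 30 mm, which matches fully squeezed handles.
- **Spread and tilt:** I only checked these from the picture after lifting. A model with 0.145 rad on each arm fitted well, with about 0° pitch and up to 3.5° roll.

**Weak or disagreeing checks**
- **Cameras:** The scene camera was 3–5 mm off the top camera in places, so I trusted the top camera.
- **Bystanders:** The bearing and piston show no shift. The image check for the valve spring was inconclusive, and I saw nothing touch it.

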